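# Gauge the cured soap bars and pack them by height

### The job

Check the cured soap bars from the wooden tray on the height gauge, one bar at a time, cream first, then green, then violet, then pink (violet or pink may be missing): lay the bar flat on the gauge's steel base under the foot, let go of it, and press the red knob down until the foot rests on the bar for a moment to read its height. Pack the 24 mm bars flat in the cardboard carton and the 36 mm bars flat in the blue bin. Finish with the gauge empty and its foot sprung back up, and leave the beaker, soap dish, red mold tray and wooden spoon where they are.

Things in the scene. Friction and masses are not known exactly. Their poses are not given: they have to be found in the camera images.
- tray: wooden curing tray, 210 x 300 mm (x by y), floor 5 mm thick, rim 15 mm above the counter; origin: centre of its underside. The bars start in it, long side roughly along its x, at least 45 mm apart sideways
- cream_a: cream soap bar, a rounded block 90 mm long (its x) by 44 mm wide (its y); its height is either 24 or 36 mm and is for the gauge to tell. Origin: centre of its underside, z up. Just one of cream_a and cream_b is present
- cream_b: cream soap bar, a rounded block 90 mm long (its x) by 44 mm wide (its y); its height is either 24 or 36 mm and is for the gauge to tell. Origin: centre of its underside, z up. Just one of cream_a and cream_b is present
- green_a: green soap bar, a rounded block 90 mm long (its x) by 44 mm wide (its y); its height is either 24 or 36 mm and is for the gauge to tell. Origin: centre of its underside, z up. Just one of green_a and green_b is present
- green_b: green soap bar, a rounded block 90 mm long (its x) by 44 mm wide (its y); its height is either 24 or 36 mm and is for the gauge to tell. Origin: centre of its underside, z up. Just one of green_a and green_b is present
- violet: violet soap bar, a rounded block 90 mm long (its x) by 44 mm wide (its y); its height is either 24 or 36 mm and is for the gauge to tell. Origin: centre of its underside, z up. At least one of violet and pink is present
- pink: pink soap bar, a rounded block 90 mm long (its x) by 44 mm wide (its y); its height is either 24 or 36 mm and is for the gauge to tell. Origin: centre of its underside, z up. At least one of violet and pink is present
- gauge: height gauge fixed to the counter: steel base plate 200 x 110 x 12 mm (x by y by z), two upright steel columns at x = 55 mm, y = +-32 mm, joined by a crossbar 105 mm above the counter. Origin: centre of the plate's underside; x points from the open loading side to the columns
- bed (a point): point on the base plate's top, 45 mm to the loading side (-x) of the gauge's centre: a bar laid with its centre here, long side along the gauge's x, reaches under the foot; axes as the gauge's
- foot: black rubber foot of the gauge, a disc 18 mm across; origin: centre of its underside, 54 mm above the base plate when up. It is 30 mm beyond point bed in the gauge's +x, and hangs from a 16 mm wide, 9 mm thick arm (top 17 mm above this point) that runs back to the carriage at the columns and ends 8 mm to the loading side of the foot's centre
- knob_top (a point): centre of the top of the red push knob, 38 mm across, on top of the sprung carriage, 170 mm above the counter when up; 70 mm beyond the foot in the gauge's +x. Pushed straight down it lowers the foot by as much (about 1 N at first, 2 N at the bottom)
- plunger (a joint): travel of knob and foot downwards in m: 0 up (where its spring returns it), 0.050 at most. With the foot on a bar, the bar's height is 0.054 minus this value (0.030 on a 24 mm bar, 0.018 on a 36 mm bar)
- carton: brown cardboard carton for the 24 mm bars: open box, 140 x 260 mm outside (x by y), 45 mm high, walls and floor 5 mm thick; origin: centre of its underside
- bluebin: blue plastic bin for the 36 mm bars: open box, 140 x 260 mm outside (x by y), 45 mm high, walls and floor 5 mm thick; origin: centre of its underside
- beaker: glass beaker, 86 mm across, 115 mm tall, bystander; origin: centre of its underside
- dish: empty white ceramic soap dish, 80 x 115 x 22 mm, bystander; origin: centre of its underside
- hextray: red silicone mold tray with hexagon wells, 160 x 170 x 21 mm, bystander; origin: centre of its underside
- spoon: wooden spoon 200 mm long lying between tray and loaf mold, bystander; origin: middle of its underside
Mind the look-alikes: they are no part of the job. Of the things like the pink, leave any that is yellow; of the rest the smaller one is meant.

How it is judged:
By the outcome, as a careful person would: the job done as asked, in the order asked, and still so for the second after the job is handed in, with the robot touching nothing.
Of cream_a, cream_b only 1 to 1 are there at a start; the rules pass over those that are not, and their reading is None.
Of green_a, green_b only 1 to 1 are there at a start; the rules pass over those that are not, and their reading is None.
Of violet, pink only 1 to 2 are there at a start; the rules pass over those that are not, and their reading is None.
At some moment in a run one of cream_a, cream_b, green_a, green_b, violet, pink may be knocked a few centimetres aside while the robot is not near it.
Once in a run the grip may slacken for a moment while it holds something.
It also fails if it takes over 210 s, if anything falls off the work surface, if the arm or the gripper's body presses on something with over 40 N, if the wrist force passes 120 N, or if a joint passes its speed limit or range.

### The arm

A 7-joint arm with a two-finger parallel gripper is mounted at the origin on the work surface. World frame = base frame: x ahead of the robot, y to its left, z up, the work surface at z = 0. Lengths are in m, angles in rad, forces in N, time in s.
With the tool pointing down it reaches from about 0.35 to 0.9 m from the base axis. Payload 8.1 kg.
Tool frame: the origin (TCP) lies midway between the tips of the shut fingers; the grasp point (between the pads) lies 19 mm behind it (robot.grasp_offset is the distance from the TCP to the grasp point, in m); y points along the fingers, z is the direction in which the jaws open and shut, and the axes are right-handed (so a half turn about y gives the same grasp; the last joint's range is limited). The gripper opens to 92 mm and grips with 3 to 60 N. Pads are 19 mm wide; open, the fingers measure 130 mm over their backs; the gripper's body (75 mm by 190 mm) begins 47 mm behind the grasp point.
Start: joints at [-1.226, 0.434, 0.025, 1.573, -0.012, 1.134, -0.075], TCP at [0.271, 0.563, 0.227] pointing down, gripper open.
Joint ranges: [-2.62, 2.62], [-0.44, 2.09], [-1.27, 1.32], [0.08, 2.57], [-1.32, 4.46], [0.12, 2], [-2.74, 2.74]. Speed limits (rad/s): [2.22, 2.22, 3.01, 3.01, 3.14, 3.14, 3.14].

### API

Orientations are given as a unit quaternion [x, y, z, w].
In Python, from plant import readout, optics, workorder, robot gives the robot as it stands.
- The arm moves only by the shell command python3 -m jog 'ROWS'. ROWS is JSON, a list that holds one entry, the list of rows, each a list of 7 numbers: the closure, from -1 (fully open) to 1 (shut), then the shift along the tool's x, y, z in cm, then the turn, a rotation vector about the tool's x, y, z in degrees. A call has 1 to 12 rows; each row shifts and turns the commanded pose from where the row before left it, along the tool's axes as they then stand; what a row does not reach is not made up. A row lasts 1/12 s, in which the tool goes at most 41.7 mm and 7.16 degrees, less where a joint would pass 70% of its speed; a pose out of reach is approached as far as the arm can. A call is refused whole if a number of a shift passes 4.17 or a number of a turn 7.16, either way. A call with a gripper value outside its range is refused whole. The fingers move at their own pace and stop on an object; the grip force is fixed at half the most. Time passes only in rows, so rows that do not move let the fingers close. It gives the time, the measured TCP pose, the force and the opening at its end, in the units of the state.
- readout.sense(): the state, without advancing time (a new reading comes with each control period).
- optics.grab_frame(name): name is "side" or "top"; returns the picture (420x560x3 uint8, red, green, blue); there is no depth.
- optics.camera_params(name): a dict with "camera_matrix" (3x3 intrinsics, pixels), "eye" and "orientation" of the camera in the world. Camera axes: x right, y down, z forward; pixel columns grow to the right and rows downward; lengths in m; the calibration is good to about 2 mm. A picture is of the moment at which its call begins. camera_params takes no time and is no camera call.
- workorder.sign_off(): hands the job in, once; it reports no verdict.
The state is a dict: "t": time; "q": joint angles; "joint_velocities": joint speeds; "tau": joint torques, N m; "position": TCP position; "tcp_rot": TCP orientation; "force": force on the tool from outside, world axes, zero at the start; "wrist_torque": the same for the moment, N m; "grip_width": finger opening in m.
Only numpy, scipy, OpenCV 4.12 (cv2) and the standard library are available. Lean on these libraries where they do the work, as an engineer would, in place of code of your own. Each camera call takes 0.05 s, during which the arm holds its last target.

## Working session

There is one attempt and no reset: what is moved stays moved. The work goes in short steps, Python scripts to look and compute and a shell command to move; the robot and the scene stay as the last step left them, time stands still between calls to the robot, and variables do not carry over. Pictures are saved under pics/ and viewed, and the job is handed in when it is done.

```bash
mkdir -p pics; ls
python3 - <<'E'
from plant import readout, optics, workorder, robot
import cv2,json
print(readout.sense())
for n in("side","top"):
    print(n,optics.camera_params(n))
    cv2.imwrite(f"pics/{n}0.png",optics.grab_frame(n)[:,:,::-1])
E
```

```text
pics
{'t': 0.0, 'q': array([-1.22562418,  0.43521489,  0.02499437,  1.57409544, -0.01161363,
        1.13397657, -0.0751345 ]), 'joint_velocities': array([ 0.00013432, -0.00050007,  0.00022634, -0.00167522,  0.00152666,
       -0.00038381, -0.00036784]), 'tau': array([-3.44820037e-04, -6.67861247e+01,  9.84820314e-01, -3.14458144e+01,
       -6.05315901e-02,  4.32279613e-02,  1.39234121e-04]), 'position': array([0.27043942, 0.56290204, 0.22595087]), 'tcp_rot': array([ 0.68999111, -0.15711041,  0.15696299, -0.6889058 ]), 'force': array([ 0.55295123,  0.19346448, -0.32885216]), 'wrist_torque': array([ 0.03193005, -0.01408903,  0.02978048]), 'grip_width': 0.09166627060781345}
side {'camera_matrix': array([[382.41269823,   0.        , 279.64719124],
       [  0.        , 382.41269823, 217.57250175],
       [  0.        ,   0.        ,   1.        ]]), 'eye': array([ 0.1319601 , -0.54738793,  0.91127823]), 'orientation': array([ 0.89177853, -0.26065777,  0.10926007, -0.35334234])}
top {'camera_matrix': array([[530.0778161 ,   0.        , 283.81356374],
       [  0.        , 530.0778161 , 214.62493102],
       [  0.        ,   0.        ,   1.        ]]), 'eye': array([0.35953097, 0.07139871, 1.6491295 ]), 'orientation': array([-0.69527924,  0.71636785, -0.03907155,  0.04332778])}
```

View pics/side0.png

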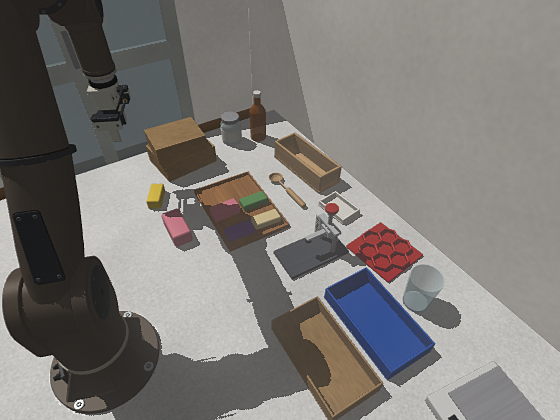

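View pics/top0.png

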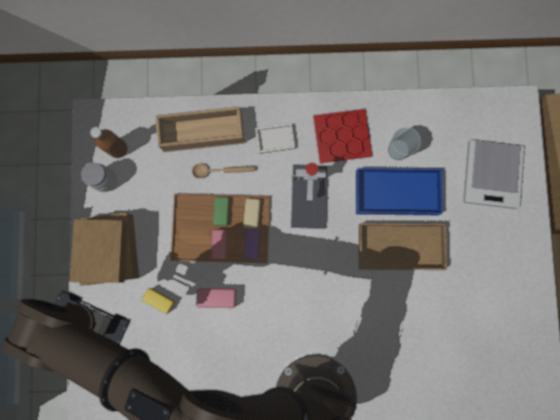

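```bash
cat > h.py <<'E'
from plant import readout, optics, workorder, robot
import numpy as np, cv2
from scipy.spatial.transform import Rotation as R
def ray(n,uv):
    c=optics.camera_params(n);K=c["camera_matrix"]
    d=np.linalg.inv(K)@np.array([uv[0],uv[1],1.0])
    return c["eye"],R.from_quat(c["orientation"]).apply(d)
def onz(n,uv,z):
    e,d=ray(n,uv); return e+d*(z-e[2])/d[2]
def pix(n,p):
    c=optics.camera_params(n)
    v=R.from_quat(c["orientation"]).inv().apply(np.array(p)-c["eye"]); q=c["camera_matrix"]@v
    return q[:2]/q[2]
def tri(a,b):
    e1,d1=ray("side",a);e2,d2=ray("top",b)
    s=np.linalg.lstsq(np.stack([d1,-d2],1),e2-e1,rcond=None)[0]
    p,q=e1+s[0]*d1,e2+s[1]*d2
    return (p+q)/2,np.linalg.norm(p-q)
def snap(n,name,box=None,k=3):
    im=optics.grab_frame(n)[:,:,::-1]
    if box: x0,y0,x1,y1=box; im=cv2.resize(im[y0:y1,x0:x1],None,fx=k,fy=k,interpolation=cv2.INTER_CUBIC)
    cv2.imwrite(f"pics/{name}.png",im)
def st():
    s=readout.sense(); r=R.from_quat(s["tcp_rot"]).as_matrix()
    print("t",round(s["t"],2),"p",s["position"].round(4),"w",round(s["grip_width"],4),"F",s["force"].round(1))
    print("x",r[:,0].round(3),"y",r[:,1].round(3),"z",r[:,2].round(3))
E
python3 - <<'E'
from h import *
st()
snap("top","t1",(160,180,340,280),4); snap("side","s1",(180,160,360,290),4)
for n,uv,z in [("top",(292,225),.012),("top",(328,228),.012),("top",(312,169),.17),("top",(400,191),.045),("top",(403,246),.045),("top",(221,228),.015)]: print(uv,onz(n,uv,z).round(3))
E
```

```text
t 0.1 p [0.2705 0.563  0.2261] w 0.0917 F [-0.2  0.1 -0.7]
x [ 0.901 -0.433  0.   ] y [-0.    -0.001 -1.   ] z [ 0.433  0.901 -0.001]
(292, 225) [0.518 0.054 0.012]
(328, 228) [ 0.506 -0.057  0.012]
(312, 169) [ 0.661 -0.006  0.17 ]
(400, 191) [ 0.609 -0.279  0.045]
(403, 246) [ 0.441 -0.279  0.045]
(221, 228) [0.515 0.274 0.015]
```

View pics/t1.png

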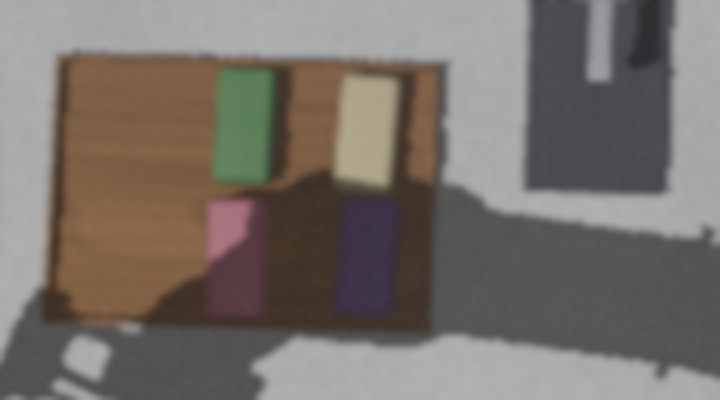

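View pics/s1.png

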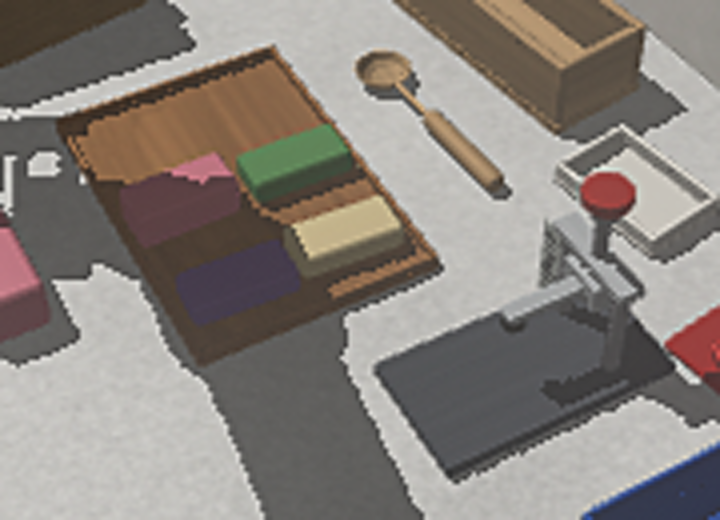

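Run:
```python
from h import *
snap("top","t2",(280,150,380,240),7); snap("side","s2",(265,190,365,285),7)
st()
t=optics.grab_frame("top");s=optics.grab_frame("side")
def knob(im,box):
    hsv=cv2.cvtColor(im,cv2.COLOR_RGB2HSV);m=((hsv[...,0]<8)|(hsv[...,0]>172))&(hsv[...,1]>150)
    x0,y0,x1,y1=box;mm=np.zeros_like(m);mm[y0:y1,x0:x1]=m[y0:y1,x0:x1]
    ys,xs=np.nonzero(mm);return xs.mean(),ys.mean(),xs.min(),xs.max(),ys.min(),ys.max(),len(xs)
print(knob(t,(300,155,322,182)));print(knob(s,(315,195,345,222)))
# bars: hsv
for n,im in(("top",t),("side",s)):
  hsv=cv2.cvtColor(im,cv2.COLOR_RGB2HSV)
  for nm,uv in {"top":{"cream":(252,213),"green":(221,211),"pinkl":(216,234),"pinkd":(218,254),"vio":(252,244)},"side":{}}[n].items(): print(nm,im[uv[1],uv[0]],hsv[uv[1],uv[0]])
```

```text
t 0.3 p [0.2706 0.5632 0.2265] w 0.0914 F [-0.3 -0.2 -0.2]
x [ 0.901 -0.433  0.   ] y [-0. -0. -1.] z [ 0.433  0.901 -0.   ]
(np.float64(312.6309523809524), np.float64(167.4047619047619), np.int64(307), np.int64(321), np.int64(155), np.int64(173), 84)
(np.float64(331.32), np.float64(206.04), np.int64(326), np.int64(337), np.int64(204), np.int64(210), 25)
cream [174 164 138] [ 22  53 174]
green [ 92 126  89] [ 58  75 126]
pinkl [169 116 127] [174  80 169]
pinkd [87 60 65] [174  79  87]
vio [60 51 71] [134  72  71]
```

View pics/t2.png

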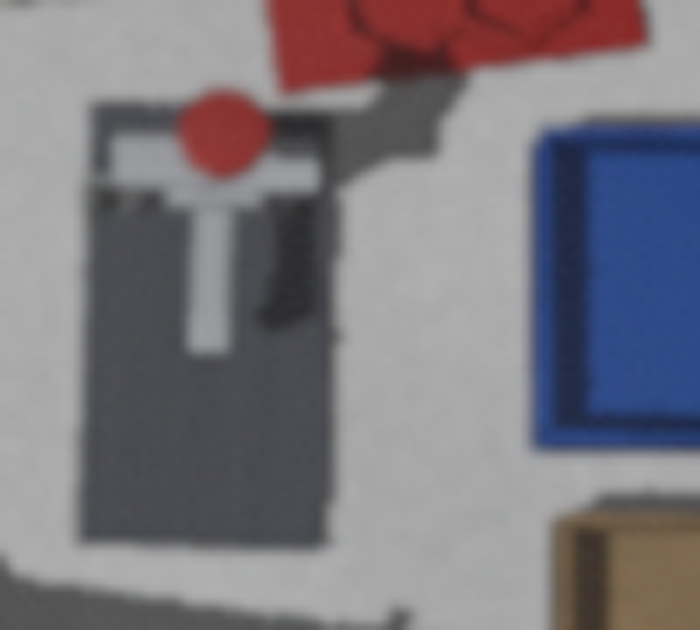

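View pics/s2.png

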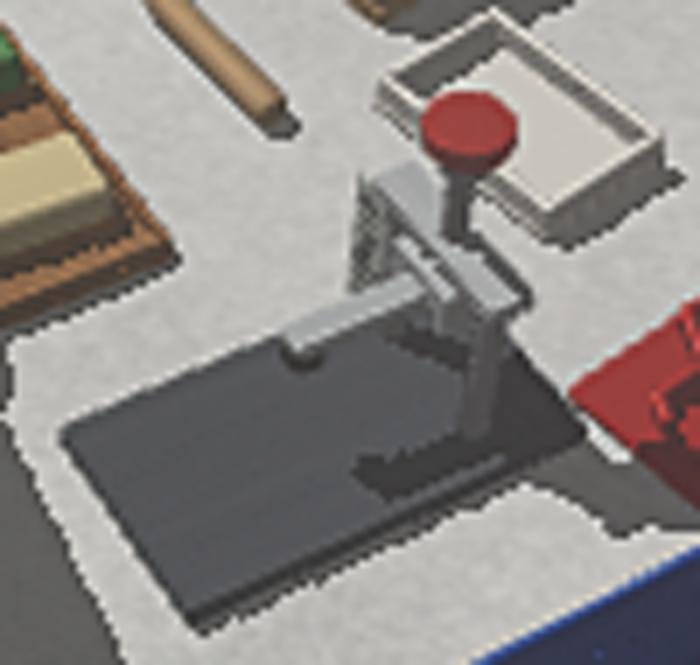

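```bash
cat >> h.py <<'E'
def barmask(im,c):
    hsv=cv2.cvtColor(im,cv2.COLOR_RGB2HSV).astype(int);h,s,v=hsv[...,0],hsv[...,1],hsv[...,2]
    return {"cream":(h>18)&(h<32)&(s>38)&(s<110)&(v>60)&(abs(h-22)<8),"green":(h>45)&(h<75)&(s>50),"pink":(h>165)&(h<180)&(s>50)&(s<125),"violet":(h>124)&(h<148)&(s>50)}[c].astype(np.uint8)
def bars(n="top",im=None,mn=150):
    if im is None: im=optics.grab_frame(n)
    o={}
    for c in("cream","green","violet","pink"):
        m=cv2.morphologyEx(barmask(im,c),cv2.MORPH_OPEN,np.ones((3,3)))
        cs,_=cv2.findContours(m,cv2.RETR_EXTERNAL,cv2.CHAIN_APPROX_NONE)
        o[c]=[cv2.minAreaRect(k) for k in cs if cv2.contourArea(k)>mn]
    return o
E
python3 - <<'E'
from h import *
g=lambda u,v:(280+u/7-.43,150+v/7-.43)
P={k:onz("top",g(*p),.012)[:2].round(4) for k,p in dict(BL=(82,543),BR=(326,543),TL=(92,103),R=(336,200)).items()}
print(P); print(np.degrees(np.arctan2(*(P["TL"]-P["BL"])[::-1])))
print("knob",onz("top",g(224,132),.17).round(4),onz("side",(265+469/7-.43,190+125/7-.43),.17).round(4),tri((265+469/7-.43,190+125/7-.43),g(224,132)))
side=lambda u,v:(265+u/7-.43,190+v/7-.43)
print("sideBL,BR",onz("side",side(65,435),.012).round(4),onz("side",side(195,615),.012).round(4))
for c,l in bars().items():
    for (ct,sz,a) in l:
        p=cv2.boxPoints((ct,sz,a))
        print(c,np.round(ct,1),np.round(sz,1),round(a,1),[onz("top",ct,z)[:2].round(4) for z in(.029,.041)],"edge dirs",[round(float(np.degrees(np.arctan2(*(onz("top",p[i+1],.03)-onz("top",p[i],.03))[:2][::-1]))),1) for i in(0,1)])
print("side")
for c,l in bars("side").items():
    for r in l: print(c,np.round(r[0],1),np.round(r[1],1))
# containers
t=optics.grab_frame("top");hsv=cv2.cvtColor(t,cv2.COLOR_RGB2HSV)
m=((hsv[...,0]>100)&(hsv[...,0]<125)&(hsv[...,1]>120)).astype(np.uint8)
r=max((cv2.minAreaRect(k) for k in cv2.findContours(m,0,2)[0]),key=lambda r:r[1][0]*r[1][1])
print("bin",[onz("top",q,.045)[:2].round(3) for q in cv2.boxPoints(r)])
m=((hsv[...,0]>8)&(hsv[...,0]<25)&(hsv[...,1]>70)).astype(np.uint8);m[:215]=0;m[:,:350]=0;m[:,460:]=0;m[280:]=0
r=max((cv2.minAreaRect(k) for k in cv2.findContours(m,0,2)[0]),key=lambda r:r[1][0]*r[1][1])
print("carton",[onz("top",q,.045)[:2].round(3) for q in cv2.boxPoints(r)])
E
```

```text
{'BL': array([0.5117, 0.0564]), 'BR': array([ 0.5084, -0.0515]), 'TL': array([0.7099, 0.0458]), 'R': array([ 0.6623, -0.062 ])}
-3.06133809484084
knob [ 0.6624 -0.0048  0.17  ] [ 0.66   -0.0062  0.17  ] (array([ 0.66240169, -0.00463538,  0.16747523]), np.float64(0.0012431660090288905))
sideBL,BR [0.5106 0.0536 0.012 ] [ 0.5057 -0.0523  0.012 ]
cream [251.2 212.9] [15.  28.6] 4.1 [array([0.5579, 0.1786]), array([0.5564, 0.1779])] edge dirs [-5.2, -95.9]
green [221.  210.8] [13.5 28.1] 3.6 [array([0.5672, 0.2716]), array([0.5657, 0.2701])] edge dirs [-4.4, -95.4]
violet [251.4 243.9] [13.1 28. ] 4.4 [array([0.4623, 0.1803]), array([0.4615, 0.1795])] edge dirs [-5.6, -96.1]
pink [216.  297.5] [19. 38.] 90.0 [array([0.3033, 0.2908]), array([0.3038, 0.2892])] edge dirs [-91.7, 178.9]
pink [219.  243.5] [29. 14.] 90.0 [array([0.4665, 0.2793]), array([0.4657, 0.2777])] edge dirs [-91.7, 179.0]
side
cream [265.5 218.6] [13.6 28.9]
green [253.2 200. ] [12.4 26.8]
pink [176.9 226.8] [36.2 20.6]
pink [224.6 209.3] [15.6 28.8]
bin [array([ 0.546, -0.143]), array([ 0.686, -0.151]), array([ 0.674, -0.41 ]), array([ 0.535, -0.399])]
carton [array([ 0.512, -0.149]), array([ 0.504, -0.413]), array([ 0.371, -0.404]), array([ 0.379, -0.143])]
```

Run:
```python
from h import *
g=lambda u,v:(160+u/4-.4,180+v/4-.4)
for n,p in dict(TR=(442,65),BR=(432,330),TL=(60,58),BL=(45,322)).items(): print(n,onz("top",g(*p),.015)[:2].round(4))
s=bars("side",mn=100);t=bars("top")
for c in s:
    for a in s[c]:
        for b in t[c]: print(c,tri(a[0],b[0]))
```

```text
TR [0.6113 0.1194]
BR [0.4058 0.1325]
TL [0.6259 0.4175]
BL [0.4207 0.4301]
cream (array([0.55854152, 0.17873953, 0.01643051]), np.float64(0.0010317274797377377))
green (array([0.566912  , 0.27289025, 0.02272586]), np.float64(0.002429333692770328))
pink (array([0.30331323, 0.29166413, 0.02249327]), np.float64(0.0004102606123827781))
pink (array([0.38697497, 0.29367652, 0.01071986]), np.float64(0.1630674888406249))
pink (array([0.37153451, 0.24646391, 0.10204661]), np.float64(0.14768725083534442))
pink (array([0.46564978, 0.28067427, 0.02197814]), np.float64(0.0027952838521641946))
```

```bash
python3 -m jog '[[[-0.22,0,0,0,0,-6.9,0],[-0.22,0,0,0,0,-6.9,0],[-0.22,0,0,0,0,-6.9,0],[-0.22,2.45,0,-2.97,0,0,0],[-0.22,2.45,0,-2.97,0,0,0],[-0.22,2.45,0,-2.97,0,0,0],[-0.22,2.45,0,-2.97,0,0,0],[-0.22,2.45,0,-2.97,0,0,0],[-0.22,2.45,0,-2.97,0,0,0],[-0.22,2.45,0,-2.97,0,0,0]]]'; python3 -m jog '[[[-0.22,2.45,1,-2.97,0,0,0],[-0.22,2.45,1,-2.97,0,0,0],[-0.22,2.45,1,-2.97,0,0,0],[-0.22,2.45,1,-2.97,0,0,0],[-0.22,2.45,1,-2.97,0,0,0],[-0.22,0,3,0,0,0,0],[-0.22,0,3,0,0,0,0],[-0.22,0,0,0,0,0,0]]]'; python3 -c "
from h import *
st()"
```

```text
t: 1.48
position: [0.4243, 0.3398, 0.227]
tcp_rot: [-0.706, 0.03, -0.031, 0.707]
force: [0.5, 0.9, -0.3]
grip_width: 0.056
t: 2.15
position: [0.53, 0.1809, 0.1121]
tcp_rot: [0.708, -0.034, 0.029, -0.705]
force: [-0.7, -0.3, -0.1]
grip_width: 0.0564
t 2.15 p [0.53   0.1809 0.1121] w 0.0564 F [-0.7 -0.3 -0.1]
x [ 0.996 -0.088 -0.007] y [-0.007 -0.003 -1.   ] z [ 0.088  0.996 -0.004]
```

```bash
python3 -m jog '[[[-0.22,0.25,2.5,0.15,0,0,0],[-0.22,0,2.5,0,0,0,0],[-0.22,0,2,0,0,0,0],[-0.22,0,0,0,0,0,0],[-0.22,0,0,0,0,0,0]]]'; python3 -c "
from h import *
st();snap('side','s3',(180,100,360,290),3)"
```

```text
t: 2.57
position: [0.5351, 0.1846, 0.0473]
tcp_rot: [0.707, -0.031, 0.03, -0.706]
force: [-0.8, 0.3, 0.9]
grip_width: 0.056
t 2.57 p [0.5351 0.1846 0.0473] w 0.056 F [-0.8  0.3  0.9]
x [ 0.996 -0.086 -0.001] y [-0.001 -0.    -1.   ] z [ 0.086  0.996 -0.   ]
```

View pics/s3.png

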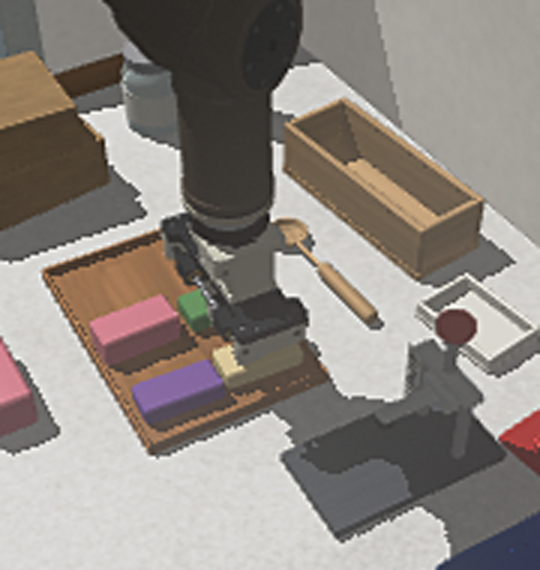

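```bash
python3 -m jog '[[[-0.22,-0.2,1.2,-0.25,0,0,0],[-0.22,0,1.2,0,0,0,0],[-0.22,0,1.1,0,0,0,0],[-0.22,0,0,0,0,0,0],[-0.22,0,0,0,0,0,0]]]'; python3 -c "
from h import *
st()"
```

```text
t: 3.03
position: [0.5334, 0.1821, 0.0124]
tcp_rot: [-0.706, 0.03, -0.031, 0.707]
force: [0.6, 0.1, -0.4]
grip_width: 0.0559
t 3.03 p [0.5334 0.1821 0.0124] w 0.0559 F [ 0.6  0.1 -0.4]
x [ 0.996 -0.086  0.   ] y [ 0.  0. -1.] z [0.086 0.996 0.   ]
```

Clear of the rim. Close and lift.

```bash
python3 -m jog '[[[1,0,0,0,0,0,0],[1,0,0,0,0,0,0],[1,0,0,0,0,0,0],[1,0,0,0,0,0,0]]]';python3 -m jog '[[[1,0,-2,0,0,0,0],[1,0,-3,0,0,0,0],[1,0,-3,0,0,0,0],[1,0,-2,0,0,0,0],[1,0,0,0,0,0,0],[1,0,0,0,0,0,0]]]'; python3 -c "
from h import *
st();snap('side','s4',(180,100,360,290),3)"
```

```text
t: 3.37
position: [0.5337, 0.182, 0.0126]
tcp_rot: [-0.706, 0.03, -0.031, 0.707]
force: [-1.4, -0.2, 6.8]
grip_width: 0.0439
t: 3.87
position: [0.5338, 0.1822, 0.1129]
tcp_rot: [-0.706, 0.03, -0.031, 0.707]
force: [-0.7, 0.3, -1.4]
grip_width: 0.0438
t 3.87 p [0.5338 0.1822 0.1129] w 0.0438 F [-0.7  0.3 -1.4]
x [ 0.996 -0.086  0.002] y [ 0.002  0.001 -1.   ] z [0.086 0.996 0.001]
```

View pics/s4.png

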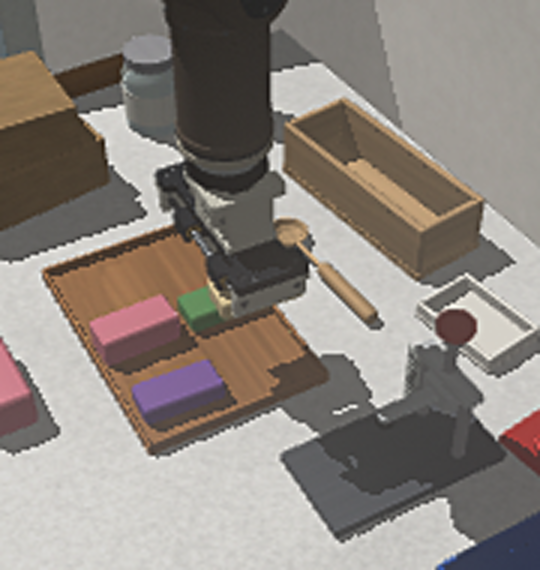

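```bash
python3 -m jog '[[[1,0,0,0,0,-2,0],[1,-1.7,0,-3.65,0,0,0],[1,-1.7,0,-3.65,0,0,0],[1,-1.7,0,-3.65,0,0,0],[1,-1.7,0,-3.65,0,0,0],[1,-1.7,0,-3.65,0,0,0],[1,0,3,0,0,0,0],[1,0,3,0,0,0,0],[1,0,1.8,0,0,0,0],[1,0,1,0,0,0,0],[1,0,0,0,0,0,0]]]'; python3 -c "
from h import *
st();snap('side','s5',(180,100,380,290),3);snap('top','t5',(220,130,380,280),4)"
```

```text
t: 4.83
position: [0.4361, 0.0036, 0.0209]
tcp_rot: [0.707, -0.02, 0.016, -0.707]
force: [-0.6, 0.2, -0.4]
grip_width: 0.044
t 4.83 p [0.4361 0.0036 0.0209] w 0.044 F [-0.6  0.2 -0.4]
x [ 0.999 -0.052 -0.006] y [-0.006 -0.001 -1.   ] z [ 0.052  0.999 -0.001]
```

View pics/s5.png

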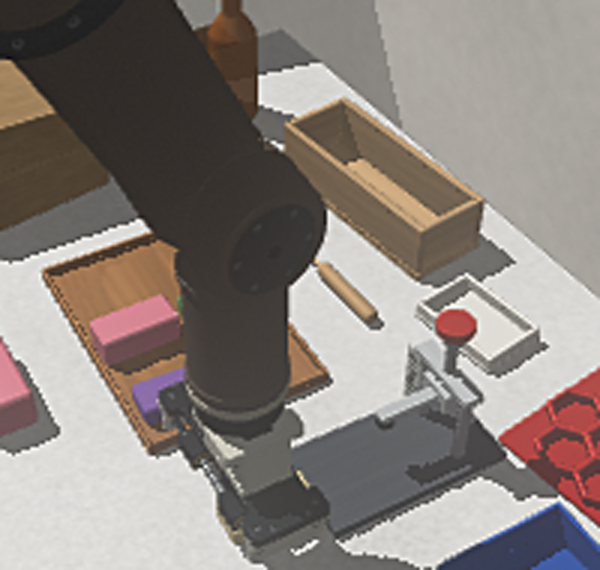

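View pics/t5.png

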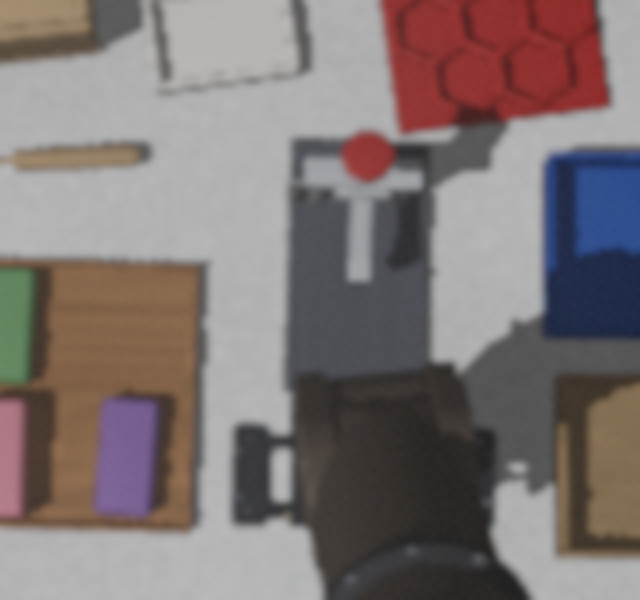

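```bash
python3 -m jog '[[[1,0,-0.4,0.2,0,0,0],[1,2.5,0,0.1,0,0,0],[1,2.5,0,0.1,0,0,0],[1,2.5,0,0,0,0,0],[1,1.8,0,0,0,0,0],[1,1,0,0,0,0,0],[1,0,0,0,0,0,0],[1,0,0,0,0,0,0]]]'; python3 -c "
from h import *
st();snap('side','s6',(240,150,380,290),4)"
```

```text
t: 5.6
position: [0.5413, 0.0028, 0.0281]
tcp_rot: [-0.707, 0.018, -0.018, 0.707]
force: [-1.1, -0.2, -1.0]
grip_width: 0.044
t 5.6 p [0.5413 0.0028 0.0281] w 0.044 F [-1.1 -0.2 -1. ]
x [ 0.999 -0.052 -0.   ] y [-0.  0. -1.] z [0.052 0.999 0.   ]
```

View pics/s6.png

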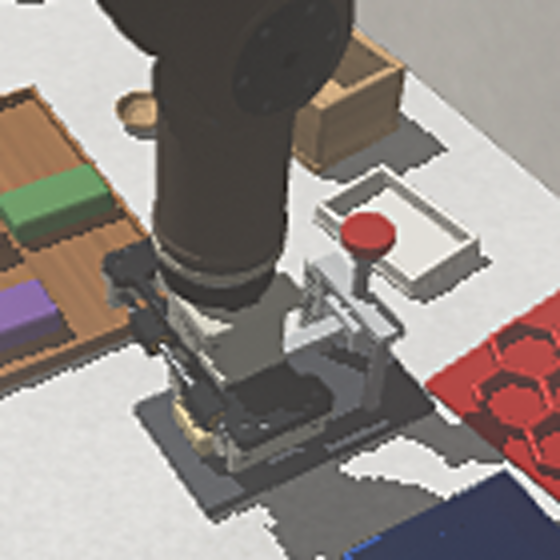

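```bash
python3 -m jog '[[[1,-0.2,0.4,-0.1,0,0,0],[1,0,0.3,0,0,0,0],[1,0,0.1,0,0,0,0],[1,0,0,0,0,0,0],[1,0,0,0,0,0,0]]]'; python3 -c "
from h import *
st()"
```

```text
t: 6.07
position: [0.5389, 0.0017, 0.0196]
tcp_rot: [0.707, -0.019, 0.018, -0.707]
force: [-0.9, -0.1, -0.0]
grip_width: 0.0441
t 6.07 p [0.5389 0.0017 0.0196] w 0.0441 F [-0.9 -0.1 -0. ]
x [ 0.999 -0.052 -0.001] y [-0.001 -0.    -1.   ] z [ 0.052  0.999 -0.   ]
```

Release (opening slightly) and withdraw straight up and back.

```bash
python3 -m jog '[[[1,0,0.05,0,0,0,0],[-0.2,0,0,0,0,0,0],[-0.2,0,0,0,0,0,0],[-0.2,0,0,0,0,0,0],[-0.2,0,-2,0,0,0,0],[-0.2,0,-3,0,0,0,0],[-0.2,0,-3,0,0,0,0],[-0.2,-2.8,-3,0,0,0,0],[-0.2,-3.5,-2,0,0,0,0],[-0.2,-3.5,-2,0,0,0,0],[-0.2,0,0,0,0,0,0]]]'; python3 -c "
from h import *
st();snap('side','s7',(240,150,380,290),4);snap('top','t7',(240,130,380,260),4)"
```

```text
t: 6.98
position: [0.4375, 0.0069, 0.1719]
tcp_rot: [-0.707, 0.018, -0.018, 0.707]
force: [-0.3, -0.7, -1.0]
grip_width: 0.055
t 6.98 p [0.4375 0.0069 0.1719] w 0.055 F [-0.3 -0.7 -1. ]
x [ 0.999 -0.051  0.001] y [ 0.001  0.001 -1.   ] z [0.051 0.999 0.001]
```

View pics/s7.png

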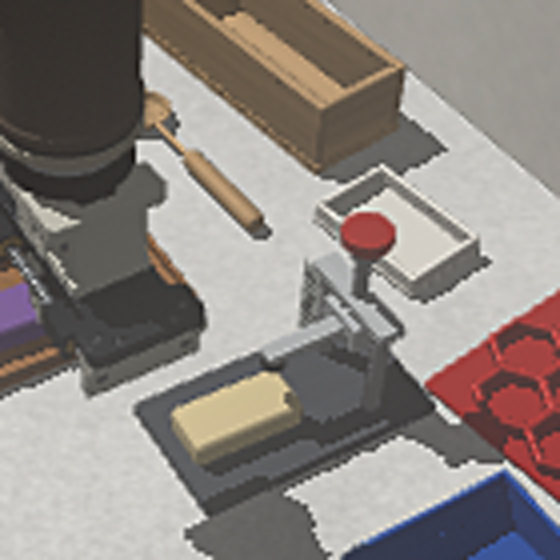

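View pics/t7.png

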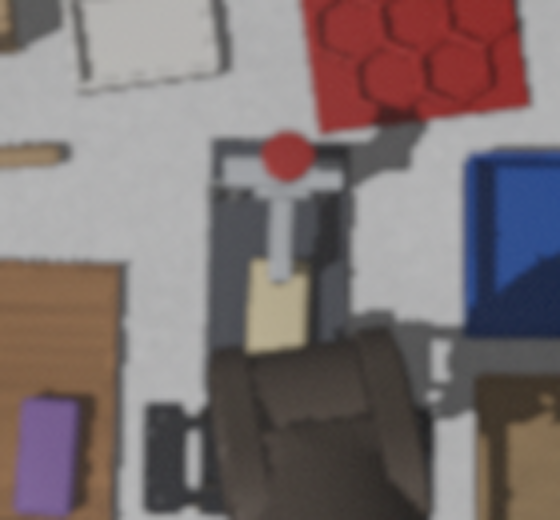

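Run:
```python
from h import *
print(onz("top",(309.1,194.1),.036).round(4),onz("top",(240+281/4-.4,130+281/4-.4),.083).round(4))
g=lambda u,v:(240+u/4-.4,150+v/4-.4)
for z in(.036,.048): print([onz("side",g(*p),z)[:2].round(4) for p in((174,415),(196,455),(297,400),(275,374))])
```

```text
[ 0.6098 -0.0013  0.036 ] [ 0.5851 -0.0008  0.083 ]
[array([0.5199, 0.0182]), array([ 0.5134, -0.0201]), array([ 0.6034, -0.0183]), array([0.6042, 0.0103])]
[array([0.5146, 0.0104]), array([ 0.5082, -0.0273]), array([ 0.5969, -0.0256]), array([0.5977, 0.0026])]
```

```bash
python3 -m jog '[[[1,0,-2.5,0,0,0,0],[1,3.5,0,0,0,0,0],[1,3.9,0,0,0,0,0],[1,3.9,0,0,0,0,0],[1,3.9,0,0,0,0,0],[1,3.9,0,0,0,0,0],[1,3.4,0,0,0,0,0],[1,0,0,0,0,0,0],[1,0,0,0,0,0,0],[1,0,0,0,0,0,0]]]'; python3 -c "
from h import *
st()"
```

```text
t: 7.92
position: [0.6665, -0.005, 0.1925]
tcp_rot: [0.707, -0.019, 0.018, -0.707]
force: [-0.6, 0.7, -0.4]
grip_width: 0.0009
t 7.92 p [ 0.6665 -0.005   0.1925] w 0.0009 F [-0.6  0.7 -0.4]
x [ 0.999 -0.052 -0.002] y [-0.002 -0.    -1.   ] z [ 0.052  0.999 -0.   ]
```

```bash
python3 -m jog '[[[1,-0.3,1,0,0,0,0],[1,0,1,0,0,0,0],[1,0,0.8,0,0,0,0],[1,0,0.8,0,0,0,0],[1,0,0,0,0,0,0],[1,0,0,0,0,0,0]]]'; python3 -m jog '[[[1,0,0.3,0,0,0,0],[1,0,0,0,0,0,0]]]'; python3 -m jog '[[[1,0,0.3,0,0,0,0],[1,0,0,0,0,0,0]]]';  python3 -c "
from h import *
st();snap('side','s8',(240,150,380,290),4)"
```

```text
t: 8.42
position: [0.6631, -0.0046, 0.1577]
tcp_rot: [0.707, -0.019, 0.018, -0.707]
force: [-0.9, 0.0, 1.3]
grip_width: 0.0003
t: 8.58
position: [0.664, -0.0047, 0.1553]
tcp_rot: [-0.707, 0.018, -0.019, 0.707]
force: [-0.4, 0.8, 1.7]
grip_width: 0.0002
t: 8.75
position: [0.6639, -0.0046, 0.1521]
tcp_rot: [-0.707, 0.018, -0.018, 0.707]
force: [0.0, -0.6, 1.5]
grip_width: 0.0005
t 8.75 p [ 0.6639 -0.0046  0.1521] w 0.0005 F [ 0.  -0.6  1.5]
x [ 0.999 -0.052  0.001] y [ 0.001  0.    -1.   ] z [0.052 0.999 0.   ]
```

View pics/s8.png

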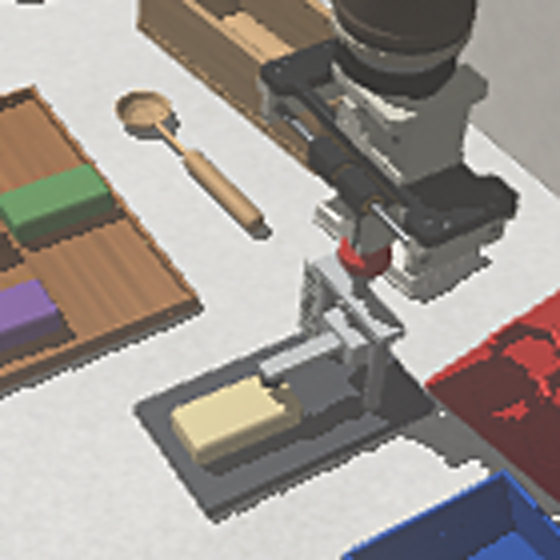

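```bash
python3 -m jog '[[[1,0,0.3,0,0,0,0],[1,0,0.1,0,0,0,0],[1,0,0,0,0,0,0]]]'; python3 -m jog '[[[1,0,0.3,0,0,0,0],[1,0,0.2,0,0,0,0],[1,0,0,0,0,0,0]]]'; python3 -m jog '[[[1,0,0.2,0,0,0,0],[1,0,0,0,0,0,0]]]';python3 -m jog '[[[1,0,0.15,0,0,0,0],[1,0,0,0,0,0,0]]]'
```

```text
t: 9.05
position: [0.6638, -0.0046, 0.148]
tcp_rot: [-0.707, 0.018, -0.018, 0.707]
force: [0.2, 0.6, 1.7]
grip_width: 0.0006
t: 9.3
position: [0.6636, -0.0046, 0.1428]
tcp_rot: [0.707, -0.018, 0.018, -0.707]
force: [1.0, 0.3, 0.3]
grip_width: 0.0005
t: 9.47
position: [0.6636, -0.0046, 0.1409]
tcp_rot: [-0.707, 0.018, -0.018, 0.707]
force: [0.6, -0.1, 1.1]
grip_width: 0.0006
t: 9.63
position: [0.6636, -0.0047, 0.1404]
tcp_rot: [-0.707, 0.018, -0.018, 0.707]
force: [-1.0, -0.5, 6.6]
grip_width: 0.0004
```

```bash
python3 -m jog '[[[1,0,0.05,0,0,0,0],[1,0,0,0,0,0,0],[1,0,0,0,0,0,0],[1,0,0,0,0,0,0],[1,0,0,0,0,0,0],[1,0,0,0,0,0,0],[1,0,0,0,0,0,0],[1,0,0,0,0,0,0],[1,0,0,0,0,0,0]]]'; python3 -c "
from h import *
st();snap('side','s9',(240,150,380,290),4)"
```

```text
t: 10.38
position: [0.6637, -0.0047, 0.1403]
tcp_rot: [-0.707, 0.018, -0.019, 0.707]
force: [-3.1, -0.3, 9.6]
grip_width: 0.0006
t 10.38 p [ 0.6637 -0.0047  0.1403] w 0.0006 F [-3.1 -0.3  9.6]
x [ 0.999 -0.052  0.001] y [ 0.001  0.    -1.   ] z [0.052 0.999 0.   ]
```

View pics/s9.png

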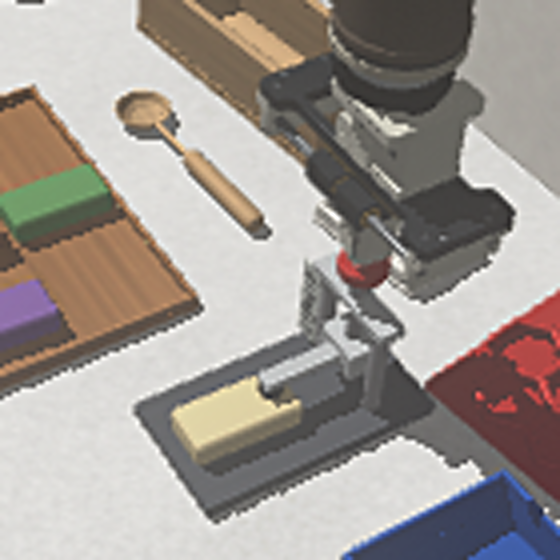

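```bash
python3 -m jog '[[[1,0,-2,0,0,0,0],[1,0,-3.2,0,0,0,0],[-0.2,-3,0,0,0,0,0],[-0.2,-3.5,0,0,0,0,0],[-0.2,-3.5,0,0,0,0,0],[-0.2,-2.5,0,0,0,0,0],[-0.2,0,3.5,0,0,0,0],[-0.2,0,3.5,0,0,0,0],[-0.2,0,3,0,0,0,0],[-0.2,0,0,0,0,0,0],[-0.2,0,0,0,0,0,0]]]'; python3 -c "
from h import *
st()"
```

```text
t: 11.35
position: [0.5376, 0.0017, 0.0905]
tcp_rot: [0.707, -0.02, 0.017, -0.707]
force: [-0.2, -0.9, 0.1]
grip_width: 0.0535
t 11.35 p [0.5376 0.0017 0.0905] w 0.0535 F [-0.2 -0.9  0.1]
x [ 0.999 -0.052 -0.004] y [-0.004 -0.    -1.   ] z [ 0.052  0.999 -0.001]
```

```bash
python3 -m jog '[[[-0.25,0,2.5,0,0,0,0],[-0.25,0,2.5,0,0,0,0],[-0.25,0,1.6,0,0,0,0],[-0.25,0,0.5,0,0,0,0],[-0.25,0,0,0,0,0,0],[1,0,0,0,0,0,0],[1,0,0,0,0,0,0],[1,0,0,0,0,0,0],[1,0,0,0,0,0,0]]]';python3 -c "
from h import *
st()"
```

```text
t: 12.1
position: [0.5401, 0.0018, 0.0218]
tcp_rot: [-0.707, 0.017, -0.019, 0.707]
force: [-1.2, -0.3, 8.3]
grip_width: 0.0439
t 12.1 p [0.5401 0.0018 0.0218] w 0.0439 F [-1.2 -0.3  8.3]
x [ 0.999 -0.052  0.003] y [ 0.003  0.    -1.   ] z [0.052 0.999 0.   ]
```

```bash
python3 -m jog '[[[1,0,-0.5,0,0,0,0],[1,-2,-0.1,0,0,0,0],[1,-3.5,0,0,0,0,0],[1,-3.5,0,0,0,0,0],[1,-1,-2,0,0,0,0],[1,0,-3.5,0,0,0,0],[1,0,-3.5,0,0,0,0],[1,0,0,0,0,-1.2,0],[1,0,0,0,0,0,0]]]';python3 -c "
from h import *
st();snap('side','s10',(180,150,400,390),3)"
```

```text
t: 12.85
position: [0.4405, 0.0073, 0.1186]
tcp_rot: [-0.707, 0.009, -0.012, 0.707]
force: [0.1, 0.6, -0.8]
grip_width: 0.0436
t 12.85 p [0.4405 0.0073 0.1186] w 0.0436 F [ 0.1  0.6 -0.8]
x [ 1.    -0.03   0.005] y [ 0.005  0.001 -1.   ] z [0.03  1.    0.001]
```

View pics/s10.png

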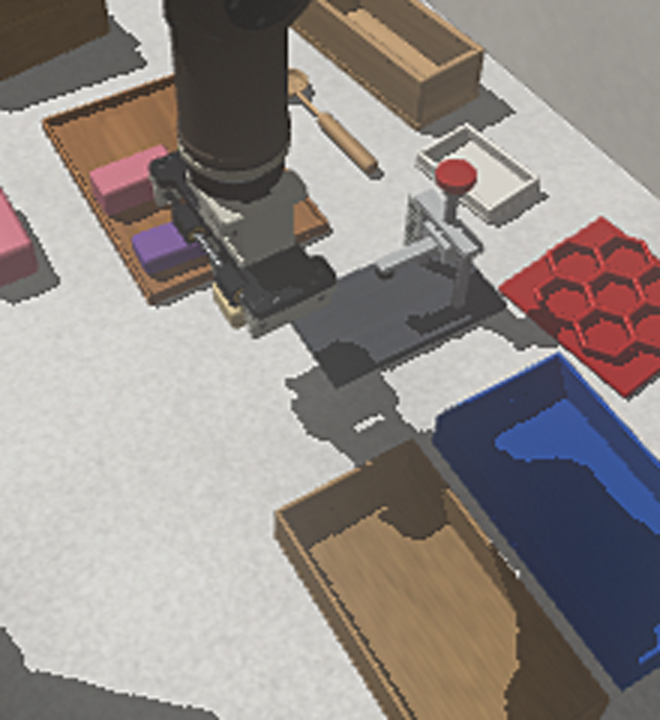

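```bash
python3 -m jog '[[[1,-0.26,0,-3.56,0,0,0],[1,-0.26,0,-3.56,0,0,0],[1,-0.26,0,-3.56,0,0,0],[1,-0.26,0,-3.56,0,0,0],[1,-0.26,0,-3.56,0,0,0],[1,-0.26,0,-3.56,0,0,0],[1,0,0,0,0,0,0],[1,0,3,0,0,0,0],[1,0,2,0,0,0,0],[1,0,0,0,0,0,0],[1,0,0,0,0,0,0]]]';python3 -c "
from h import *
st();snap('side','s11',(180,200,400,390),3);snap('top','t11',(320,180,480,290),4)"
```

```text
t: 13.82
position: [0.4152, -0.2054, 0.0649]
tcp_rot: [-0.707, 0.013, -0.009, 0.707]
force: [-0.3, -0.7, -0.5]
grip_width: 0.0437
t 13.82 p [ 0.4152 -0.2054  0.0649] w 0.0437 F [-0.3 -0.7 -0.5]
x [ 1.    -0.031 -0.004] y [-0.004  0.001 -1.   ] z [0.031 1.    0.001]
```

View pics/s11.png

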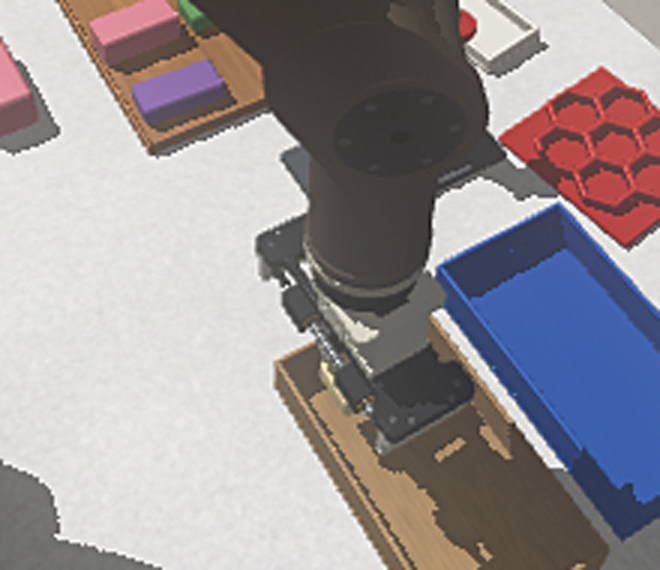

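View pics/t11.png

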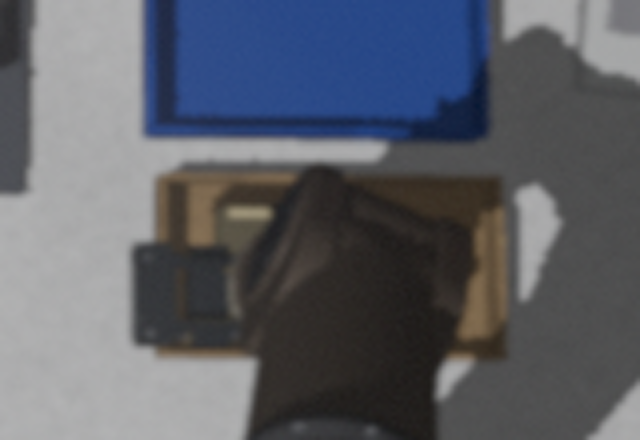

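```bash
python3 -m jog '[[[1,0,2,0,0,0,0],[1,0,2,0,0,0,0],[1,0,0.7,0,0,0,0],[1,0,0,0,0,0,0],[1,0,0,0,0,0,0]]]';python3 -c "
from h import *
st()"
```

```text
t: 14.33
position: [0.4171, -0.2061, 0.0199]
tcp_rot: [-0.707, 0.011, -0.011, 0.707]
force: [-0.7, -0.2, -0.1]
grip_width: 0.0443
t 14.33 p [ 0.4171 -0.2061  0.0199] w 0.0443 F [-0.7 -0.2 -0.1]
x [ 1.    -0.031  0.   ] y [ 0.  0. -1.] z [0.031 1.    0.   ]
```

```bash
python3 -m jog '[[[1,0,0.3,0,0,0,0],[1,0,0.2,0,0,0,0],[1,0,0,0,0,0,0]]]';python3 -m jog '[[[-0.15,0,0,0,0,0,0],[-0.15,0,0,0,0,0,0],[-0.15,0,0,0,0,0,0],[-0.15,0,-2,0,0,0,0],[-0.15,0,-3,0,0,0,0],[-0.15,0,-4,0,0,0,0],[-0.15,0,-3,0,0,0,0],[-0.2,0,0,3.8,0,0,0],[-0.2,0,0,3.8,0,0,0],[-0.2,0,0,3.8,0,0,0],[-0.2,0,0,3.8,0,0,0],[-0.2,0,0,0,0,0,0]]]';python3 -c "
from h import *
st();snap('side','s12',(180,200,400,390),3);snap('top','t12',(160,180,480,290),2.4)
for c,l in bars().items():
    for (ct,sz,a) in l: print(c,np.round(ct,1),np.round(sz,1),round(a,1),[onz('top',ct,z)[:2].round(4) for z in(.029,.041)])"
```

```text
t: 14.58
position: [0.4175, -0.2063, 0.0148]
tcp_rot: [0.707, -0.01, 0.011, -0.707]
force: [0.9, -0.1, -0.3]
grip_width: 0.0436
t: 15.58
position: [0.4216, -0.047, 0.1344]
tcp_rot: [-0.706, 0.008, -0.008, 0.708]
force: [0.1, 0.2, 0.2]
grip_width: 0.0551
t 15.58 p [ 0.4216 -0.047   0.1344] w 0.0551 F [0.1 0.2 0.2]
x [ 1.    -0.022  0.   ] y [ 0.     0.003 -1.   ] z [0.022 1.    0.003]
cream [378.5 247.5] [29. 15.] 90.0 [array([ 0.4397, -0.2074]), array([ 0.4391, -0.2054])]
green [221.  210.8] [13.5 28.1] 3.4 [array([0.5672, 0.2717]), array([0.5657, 0.2702])]
violet [251.5 243.5] [14.2 29. ] 4.8 [array([0.4635, 0.1798]), array([0.4627, 0.179 ])]
pink [216.  297.2] [38.4 18.8] 1.9 [array([0.3041, 0.2909]), array([0.3045, 0.2892])]
pink [219. 244.] [30. 14.] 90.0 [array([0.465 , 0.2793]), array([0.4642, 0.2778])]
```

View pics/s12.png

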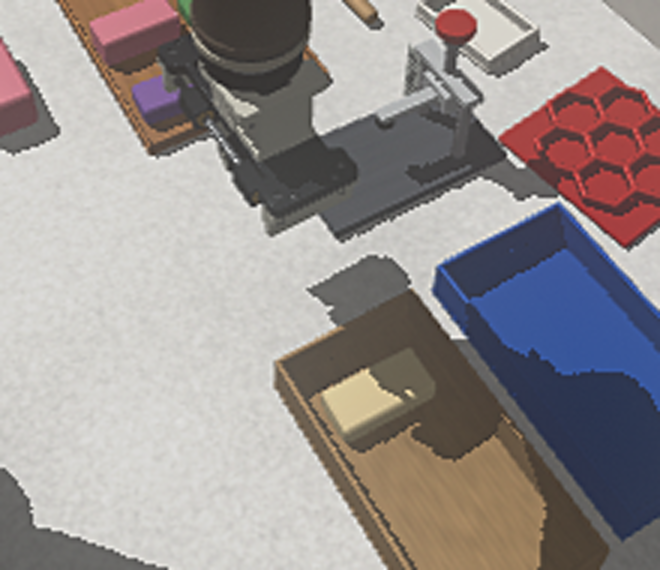

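View pics/t12.png

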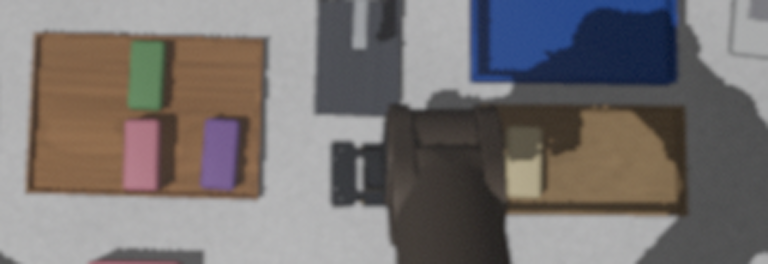

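```bash
python3 -m jog '[[[-0.4,0,-1,0,0,3.7,0],[-0.4,1.02,0,3.66,0,0,0],[-0.4,1.02,0,3.66,0,0,0],[-0.4,1.02,0,3.66,0,0,0],[-0.4,1.02,0,3.66,0,0,0],[-0.4,1.02,0,3.66,0,0,0],[-0.4,1.02,0,3.66,0,0,0],[-0.4,1.02,0,3.66,0,0,0],[-0.4,1.02,0,3.66,0,0,0],[-0.4,1.02,0,3.66,0,0,0],[-0.4,0,0,0,0,0,0],[-0.4,0,0,0,0,0,0]]]';python3 -c "
from h import *
st()"
```

```text
t: 16.73
position: [0.545, 0.2656, 0.1435]
tcp_rot: [0.706, -0.033, 0.033, -0.706]
force: [0.1, -0.1, -0.7]
grip_width: 0.0645
t 16.73 p [0.545  0.2656 0.1435] w 0.0645 F [ 0.1 -0.1 -0.7]
x [ 0.996 -0.094 -0.   ] y [-0. -0. -1.] z [ 0.094  0.996 -0.   ]
```

```bash
python3 -m jog '[[[-0.4,-0.42,0,0.77,0,-0.4,0],[-0.4,0,3.5,0,0,0,0],[-0.4,0,3.5,0,0,0,0],[-0.4,0,3,0,0,0,0],[-0.4,0,0,0,0,0,0],[-0.4,0,0,0,0,0,0],[-0.4,0,0,0,0,0,0]]]';python3 -c "
from h import *
st();snap('side','s13',(180,100,360,290),3)"
```

```text
t: 17.32
position: [0.5418, 0.2725, 0.0459]
tcp_rot: [-0.706, 0.031, -0.032, 0.707]
force: [1.1, 0.1, 0.3]
grip_width: 0.0641
t 17.32 p [0.5418 0.2725 0.0459] w 0.0641 F [1.1 0.1 0.3]
x [ 0.996 -0.09   0.001] y [ 0.001  0.    -1.   ] z [0.09  0.996 0.001]
```

View pics/s13.png

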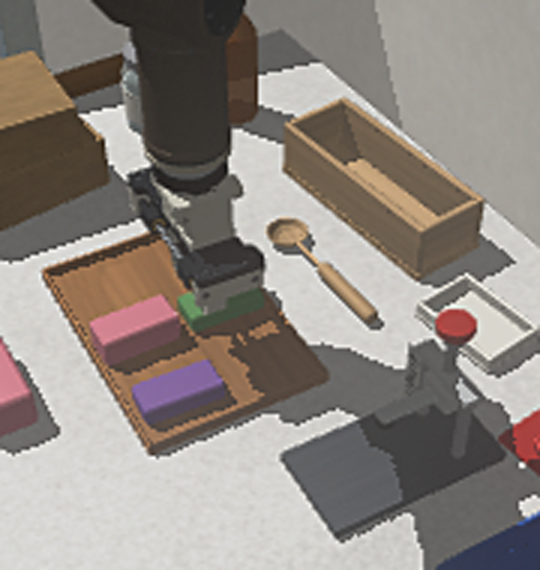

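```bash
python3 -m jog '[[[-0.4,0,1.7,0,0,0,0],[-0.4,0,1.6,0,0,0,0],[-0.4,0,0,0,0,0,0],[-0.4,0,0,0,0,0,0]]]';python3 -m jog '[[[1,0,0,0,0,0,0],[1,0,0,0,0,0,0],[1,0,0,0,0,0,0],[1,0,0,0,0,0,0],[1,0,0,0,0,0,0],[1,0,-2,0,0,0,0],[1,0,-3,0,0,0,0],[1,0,-3,0,0,0,0],[1,0,-2,0,0,0,0],[1,0,0,0,0,0,0]]]'
```

```text
t: 17.7
position: [0.5413, 0.2732, 0.0125]
tcp_rot: [-0.706, 0.031, -0.032, 0.707]
force: [-0.4, 0.3, 0.3]
grip_width: 0.0645
t: 18.53
position: [0.5431, 0.2744, 0.1159]
tcp_rot: [-0.705, 0.029, -0.033, 0.708]
force: [1.2, -0.2, -0.8]
grip_width: 0.0439
```

```bash
python3 -m jog '[[[1,0,0,0,0,-2.1,0],[1,-1.15,0,-3.44,0,0,0],[1,-1.15,0,-3.44,0,0,0],[1,-1.15,0,-3.44,0,0,0],[1,-1.15,0,-3.44,0,0,0],[1,-1.15,0,-3.44,0,0,0],[1,-1.15,0,-3.44,0,0,0],[1,-1.15,0,-3.44,0,0,0],[1,-1.15,0,-3.44,0,0,0],[1,0,0,0,0,0,0],[1,0,0,0,0,0,0]]]';python3 -c "
from h import *
st();snap('side','s14',(180,100,380,290),3)"
```

```text
t: 19.45
position: [0.4335, 0.001, 0.111]
tcp_rot: [0.707, -0.02, 0.019, -0.707]
force: [0.6, 0.6, -1.6]
grip_width: 0.0433
t 19.45 p [0.4335 0.001  0.111 ] w 0.0433 F [ 0.6  0.6 -1.6]
x [ 0.998 -0.056 -0.001] y [-0.001 -0.001 -1.   ] z [ 0.056  0.998 -0.001]
```

View pics/s14.png

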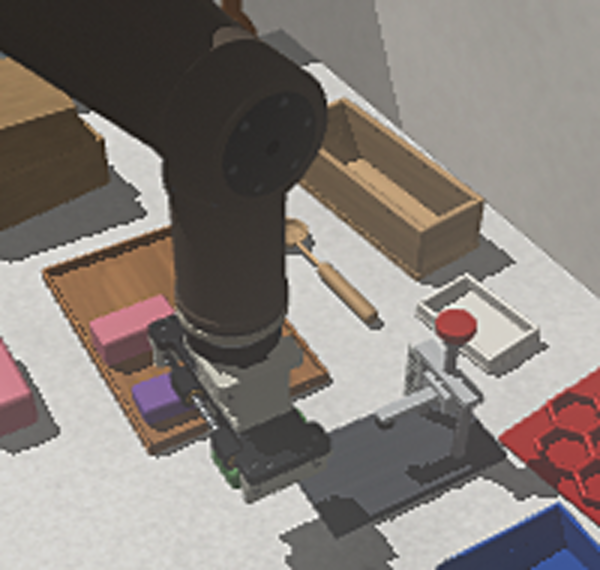

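```bash
python3 -m jog '[[[1,0,3,0.2,0,0,0],[1,0,3,0.2,0,0,0],[1,0,2.4,0.2,0,0,0],[1,0,0,0.08,0,0,0],[1,0,0,0,0,0,0]]]';python3 -m jog '[[[1,2.5,0,0,0,0,0],[1,2.5,0,0,0,0,0],[1,2.5,0,0,0,0,0],[1,2,0,0,0,0,0],[1,1,0,0,0,0,0],[1,0,0,0,0,0,0],[1,0,0,0,0,0,0]]]';python3 -c "
from h import *
st()"
```

```text
t: 19.92
position: [0.4344, 0.0111, 0.0265]
tcp_rot: [0.707, -0.019, 0.016, -0.707]
force: [0.5, -0.1, -0.5]
grip_width: 0.0437
t: 20.5
position: [0.5397, 0.0047, 0.028]
tcp_rot: [-0.707, 0.018, -0.018, 0.707]
force: [-0.0, -0.8, -1.0]
grip_width: 0.0442
t 20.5 p [0.5397 0.0047 0.028 ] w 0.0442 F [-0.  -0.8 -1. ]
x [ 0.999 -0.051  0.   ] y [ 0.  0. -1.] z [0.051 0.999 0.   ]
```

```bash
python3 -m jog '[[[1,-0.05,0.4,-0.25,0,0,0],[1,0,0.3,0,0,0,0],[1,0,0.15,0,0,0,0],[1,0,0,0,0,0,0],[1,0,0,0,0,0,0]]]'; python3 -m jog '[[[-0.2,0,0,0,0,0,0],[-0.2,0,0,0,0,0,0],[-0.2,0,0,0,0,0,0],[-0.2,0,-2,0,0,0,0],[-0.2,0,-3,0,0,0,0],[-0.2,0,-3,0,0,0,0],[-0.2,-2.8,-3,0,0,0,0],[-0.2,-3.5,-2.5,0,0,0,0],[-0.2,-3.5,-2.5,0,0,0,0],[1,0,-1.5,0,0,0,0]]]'; python3 -c "
from h import *
st();snap('side','s15',(240,150,380,290),4);snap('top','t15',(240,130,380,260),4)"
```

```text
t: 20.92
position: [0.5377, 0.0016, 0.0192]
tcp_rot: [0.707, -0.019, 0.018, -0.707]
force: [-4.9, -0.9, 11.0]
grip_width: 0.0438
t: 21.75
position: [0.4376, 0.0069, 0.1933]
tcp_rot: [-0.707, 0.019, -0.017, 0.707]
force: [-0.5, 0.9, -0.7]
grip_width: 0.0518
t 21.75 p [0.4376 0.0069 0.1933] w 0.0518 F [-0.5  0.9 -0.7]
x [ 0.999 -0.051 -0.003] y [-0.003  0.    -1.   ] z [0.051 0.999 0.   ]
```

View pics/s15.png

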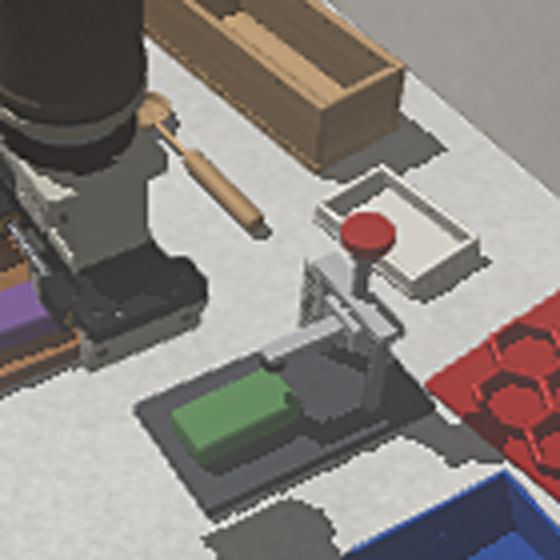

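View pics/t15.png

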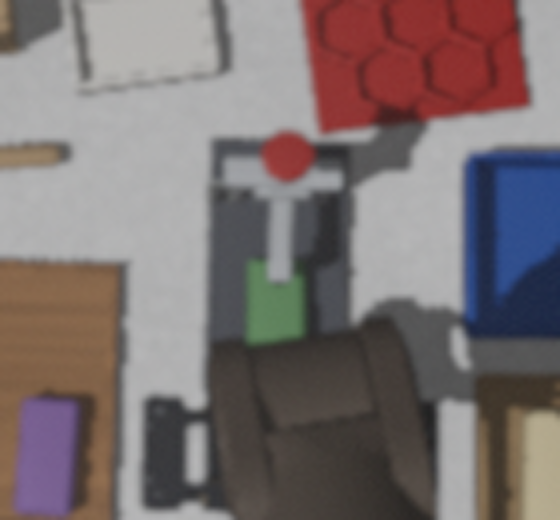

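```bash
python3 -m jog '[[[1,3.5,0,0,0,0,0],[1,3.9,0,0,0,0,0],[1,3.9,0,0,0,0,0],[1,3.9,0,0,0,0,0],[1,3.9,0,0,0,0,0],[1,3.1,0,0,0,0,0],[1,0,0,0,0,0,0],[1,0,0,0,0,0,0]]]'; python3 -m jog '[[[1,0,0,0,0,0,0]]]'
```

```text
t: 22.52
position: [0.6663, -0.0048, 0.1894]
tcp_rot: [0.707, -0.019, 0.018, -0.707]
force: [0.5, -0.6, -0.5]
grip_width: 0.0001
t: 22.6
position: [0.6647, -0.0047, 0.1904]
tcp_rot: [0.707, -0.019, 0.017, -0.707]
force: [0.5, -0.4, -0.1]
grip_width: 0.0004
```

```bash
python3 -m jog '[[[1,0,1,0,0,0,0],[1,0,1,0,0,0,0],[1,0,0.8,0,0,0,0],[1,0,0.6,0,0,0,0],[1,0,0,0,0,0,0],[1,0,0,0,0,0,0]]]'; python3 -m jog '[[[1,0,0.3,0,0,0,0],[1,0,0,0,0,0,0]]]'; python3 -m jog '[[[1,0,0.3,0,0,0,0],[1,0,0,0,0,0,0]]]'; python3 -m jog '[[[1,0,0.3,0,0,0,0],[1,0,0,0,0,0,0]]]'
```

```text
t: 23.1
position: [0.6647, -0.0046, 0.1577]
tcp_rot: [0.707, -0.019, 0.018, -0.707]
force: [-1.1, 0.6, 0.6]
grip_width: 0.0003
t: 23.27
position: [0.6654, -0.0046, 0.1552]
tcp_rot: [-0.707, 0.018, -0.018, 0.707]
force: [-0.4, 0.0, 0.4]
grip_width: 0.0004
t: 23.43
position: [0.6654, -0.0046, 0.152]
tcp_rot: [-0.707, 0.018, -0.018, 0.707]
force: [0.5, 0.2, 1.2]
grip_width: -0.0001
t: 23.6
position: [0.6653, -0.0046, 0.1488]
tcp_rot: [-0.707, 0.018, -0.018, 0.707]
force: [1.1, -0.4, 1.5]
grip_width: 0.0006
```

```bash
python3 -m jog '[[[1,0,0.3,0,0,0,0],[1,0,0.3,0,0,0,0],[1,0,0,0,0,0,0]]]'; python3 -m jog '[[[1,0,0.2,0,0,0,0],[1,0,0,0,0,0,0]]]'; python3 -m jog '[[[1,0,0.15,0,0,0,0],[1,0,0,0,0,0,0],[1,0,0,0,0,0,0],[1,0,0,0,0,0,0],[1,0,0,0,0,0,0],[1,0,0,0,0,0,0],[1,0,0,0,0,0,0],[1,0,0,0,0,0,0]]]'
```

```text
t: 23.85
position: [0.6652, -0.0046, 0.1425]
tcp_rot: [0.707, -0.018, 0.018, -0.707]
force: [1.5, -0.5, 1.5]
grip_width: 0.0004
t: 24.02
position: [0.6652, -0.0046, 0.1408]
tcp_rot: [0.707, -0.018, 0.018, -0.707]
force: [-0.6, -0.3, 1.8]
grip_width: 0.0003
t: 24.68
position: [0.6653, -0.0046, 0.1404]
tcp_rot: [-0.707, 0.018, -0.018, 0.707]
force: [-2.3, 0.3, 6.8]
grip_width: 0.0004
```

```bash
python3 -m jog '[[[1,0,-2,0,0,0,0],[1,0,-3.2,0,0,0,0],[-0.2,-3,0,0,0,0,0],[-0.2,-3.5,0,0,0,0,0],[-0.2,-3.5,0,0,0,0,0],[-0.2,-2.6,0,0,0,0,0],[-0.2,0,3.5,0,0,0,0],[-0.2,0,3.5,0,0,0,0],[-0.2,0,3,0,0,0,0],[-0.2,0,0,0,0,0,0],[-0.2,0,0,0,0,0,0]]]'; python3 -c "
from h import *
st()"
```

```text
t: 25.6
position: [0.5383, 0.0018, 0.0909]
tcp_rot: [0.707, -0.02, 0.017, -0.707]
force: [0.5, 1.3, 0.6]
grip_width: 0.0534
t 25.6 p [0.5383 0.0018 0.0909] w 0.0534 F [0.5 1.3 0.6]
x [ 0.999 -0.052 -0.003] y [-0.003 -0.    -1.   ] z [ 0.052  0.999 -0.001]
```

```bash
python3 -m jog '[[[-0.25,0,2.5,0,0,0,0],[-0.25,0,2.5,0,0,0,0],[-0.25,0,1.6,0,0,0,0],[-0.25,0,0.7,0,0,0,0],[-0.25,0,0,0,0,0,0],[1,0,0,0,0,0,0],[1,0,0,0,0,0,0],[1,0,0,0,0,0,0],[1,0,0,0,0,0,0]]]';python3 -m jog '[[[1,0,-0.5,0,0,0,0],[1,-2,-0.1,0,0,0,0],[1,-3.5,0,0,0,0,0],[1,-3.5,0,0,0,0,0],[1,-1,-2,0,0,0,0],[1,0,-3.5,0,0,0,0],[1,0,-3.5,0,0,0,0],[1,0,0,0,0,-1.2,0],[1,0,0,0,0,0,0]]]';python3 -c "
from h import *
st();snap('side','s16',(180,150,400,390),3)"
```

```text
t: 26.35
position: [0.5407, 0.002, 0.0202]
tcp_rot: [-0.707, 0.017, -0.019, 0.707]
force: [-0.4, 0.2, 7.5]
grip_width: 0.0438
t: 27.1
position: [0.4411, 0.0074, 0.117]
tcp_rot: [-0.707, 0.009, -0.012, 0.707]
force: [0.6, 0.4, -1.6]
grip_width: 0.0439
t 27.1 p [0.4411 0.0074 0.117 ] w 0.0439 F [ 0.6  0.4 -1.6]
x [ 1.    -0.03   0.005] y [ 0.005  0.001 -1.   ] z [0.03  1.    0.001]
```

View pics/s16.png

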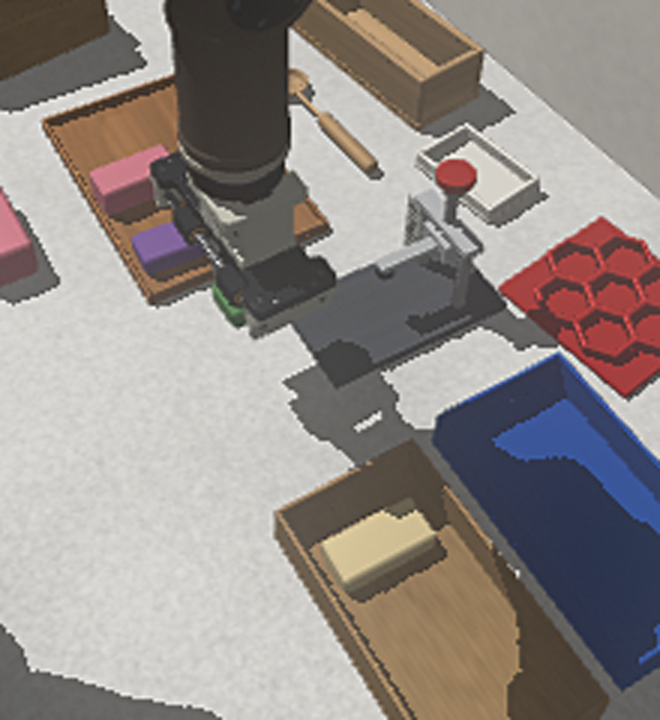

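```bash
python3 -m jog '[[[1,-0.2,0,-3.88,0,0,0],[1,-0.2,0,-3.88,0,0,0],[1,-0.2,0,-3.88,0,0,0],[1,-0.2,0,-3.88,0,0,0],[1,-0.2,0,-3.88,0,0,0],[1,-0.2,0,-3.88,0,0,0],[1,-0.2,0,-3.88,0,0,0],[1,-0.2,0,-3.88,0,0,0],[1,-0.2,0,-3.88,0,0,0],[1,0,0,0,0,0,0],[1,0,2.5,0,0,0,0],[1,0,2.5,0,0,0,0]]]';python3 -m jog '[[[1,0,0,0,0,0,0],[1,0,0,0,0,0,0]]]';python3 -c "
from h import *
st();snap('side','s17',(180,200,400,410),3);snap('top','t17',(320,180,480,290),4)"
```

```text
t: 28.15
position: [0.4106, -0.3424, 0.0636]
tcp_rot: [0.707, -0.012, 0.012, -0.707]
force: [-0.5, 0.5, -1.3]
grip_width: 0.0437
t: 28.32
position: [0.4092, -0.3401, 0.0629]
tcp_rot: [-0.706, 0.013, -0.009, 0.708]
force: [0.4, 0.2, -0.6]
grip_width: 0.0436
t 28.32 p [ 0.4092 -0.3401  0.0629] w 0.0436 F [ 0.4  0.2 -0.6]
x [ 1.    -0.031 -0.005] y [-0.004  0.003 -1.   ] z [0.031 1.    0.003]
```

View pics/s17.png

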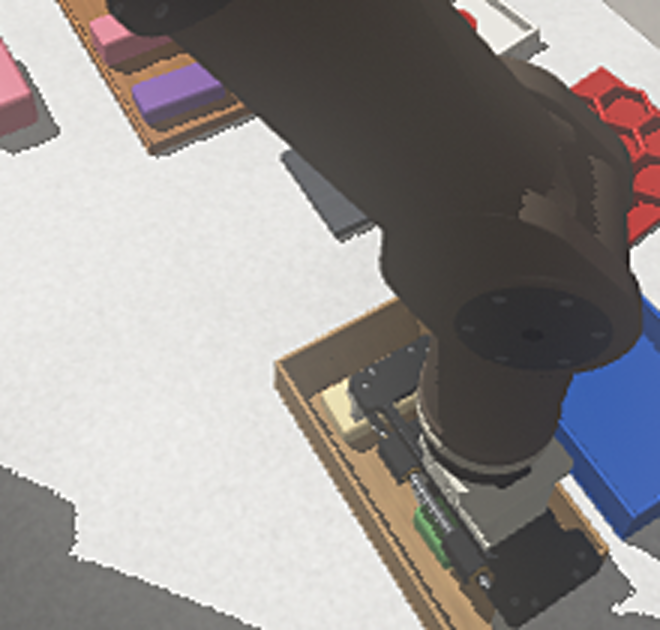

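View pics/t17.png

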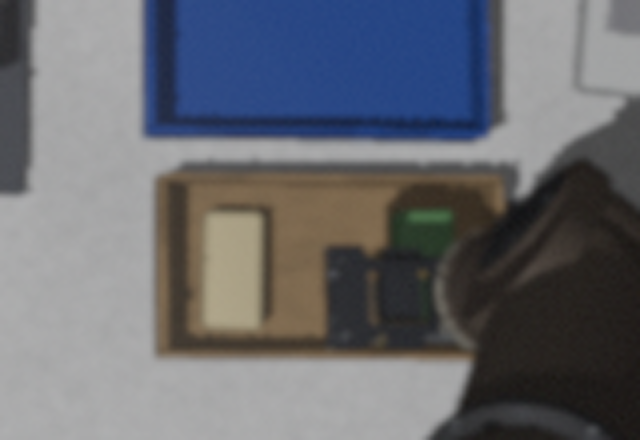

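```bash
python3 -m jog '[[[1,0.4,1.5,0,0,0,0],[1,0,1.8,0,0,0,0],[1,0,1.2,0,0,0,0],[1,0,0,0,0,0,0],[1,0,0,0,0,0,0]]]';python3 -c "
from h import *
st()"
```

```text
t: 28.83
position: [0.4152, -0.3416, 0.0204]
tcp_rot: [0.707, -0.011, 0.011, -0.707]
force: [0.4, 0.5, -1.3]
grip_width: 0.0437
t 28.83 p [ 0.4152 -0.3416  0.0204] w 0.0437 F [ 0.4  0.5 -1.3]
x [ 1.    -0.031  0.   ] y [ 0. -0. -1.] z [ 0.031  1.    -0.   ]
```

```bash
python3 -m jog '[[[1,0,0.4,0,0,0,0],[1,0,0.3,0,0,0,0],[1,0,0,0,0,0,0]]]';python3 -m jog '[[[-0.15,0,0,0,0,0,0],[-0.15,0,0,0,0,0,0],[-0.15,0,0,0,0,0,0],[-0.15,0,-2,0,0,0,0],[-0.15,0,-3,0,0,0,0],[-0.15,0,-4,0,0,0,0],[-0.15,0,-3,0,0,0,0],[-0.2,0,0,3.8,0,0,0],[-0.2,0,0,3.8,0,0,0],[-0.2,0,0,3.8,0,0,0],[-0.2,0,0,3.8,0,0,0],[-0.2,0,0,3.8,0,0,0]]]';python3 -m jog '[[[-0.2,0,0,3.8,0,0,0],[-0.2,0,0,3.8,0,0,0],[-0.2,0,0,3.8,0,0,0],[-0.2,0,0,0,0,0,0]]]'; python3 -c "
from h import *
st();snap('side','s18',(180,150,400,390),3);snap('top','t18',(160,180,480,290),2.4)
for c,l in bars().items():
    for (ct,sz,a) in l: print(c,np.round(ct,1),np.round(sz,1),round(a,1),[onz('top',ct,z)[:2].round(4) for z in(.029,.041)])"
```

```text
t: 29.08
position: [0.4155, -0.342, 0.0133]
tcp_rot: [0.707, -0.01, 0.011, -0.707]
force: [0.6, -0.3, -0.2]
grip_width: 0.0439
t: 30.08
position: [0.4203, -0.15, 0.1329]
tcp_rot: [0.707, -0.011, 0.011, -0.707]
force: [1.6, 1.4, -0.7]
grip_width: 0.0551
t: 30.42
position: [0.4244, -0.0304, 0.1329]
tcp_rot: [-0.706, 0.008, -0.008, 0.708]
force: [0.1, 0.3, 1.1]
grip_width: 0.0549
t 30.42 p [ 0.4244 -0.0304  0.1329] w 0.0549 F [0.1 0.3 1.1]
x [ 1.    -0.022  0.   ] y [ 0.001  0.003 -1.   ] z [0.022 1.    0.003]
cream [378. 247.] [30. 16.] 90.0 [array([ 0.4413, -0.206 ]), array([ 0.4407, -0.2039])]
green [422. 246.] [28. 14.] 90.0 [array([ 0.4403, -0.3401]), array([ 0.4397, -0.337 ])]
violet [251.5 243.5] [14.1 29.1] 4.4 [array([0.4634, 0.1798]), array([0.4626, 0.179 ])]
pink [216.  297.5] [19. 38.] 90.0 [array([0.3033, 0.2908]), array([0.3038, 0.2892])]
pink [219. 244.] [30. 14.] 90.0 [array([0.465 , 0.2793]), array([0.4642, 0.2778])]
```

View pics/s18.png

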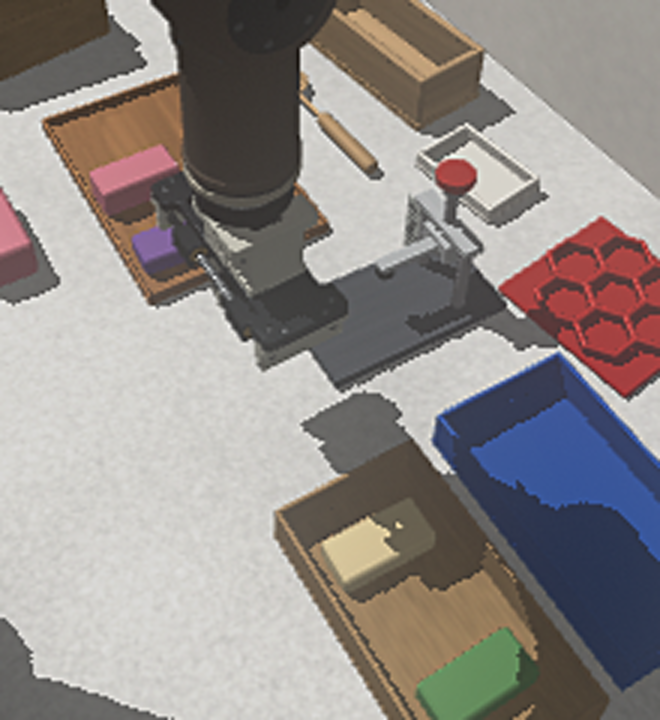

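View pics/t18.png

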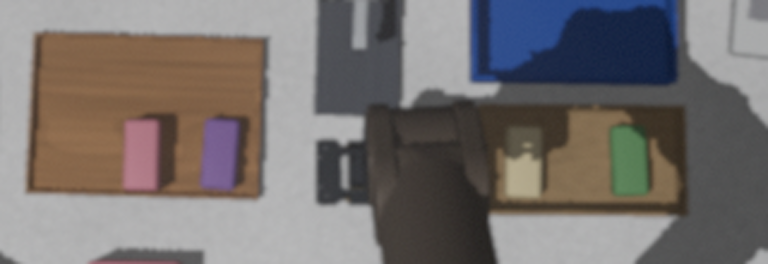

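```bash
python3 -m jog '[[[-0.17,0,0,0,0,4.2,0],[-0.17,-0.12,0,3.58,0,0,0],[-0.17,-0.12,0,3.58,0,0,0],[-0.17,-0.12,0,3.58,0,0,0],[-0.17,-0.12,0,3.58,0,0,0],[-0.17,-0.12,0,3.58,0,0,0],[-0.17,-0.12,0,3.58,0,0,0],[-0.17,0,0,0,0,0,0],[-0.17,0,3,0,0,0,0],[-0.17,0,3,0,0,0,0],[-0.17,0,0,0,0,0,0],[-0.17,0,0,0,0,0,0]]]'; python3 -c "
from h import *
st();snap('side','s19',(180,100,380,290),3)"
```

```text
t: 31.57
position: [0.4387, 0.1746, 0.072]
tcp_rot: [0.707, -0.039, 0.036, -0.705]
force: [1.1, -1.4, 0.0]
grip_width: 0.0537
t 31.57 p [0.4387 0.1746 0.072 ] w 0.0537 F [ 1.1 -1.4  0. ]
x [ 0.994 -0.106 -0.003] y [-0.003 -0.002 -1.   ] z [ 0.106  0.994 -0.003]
```

View pics/s19.png

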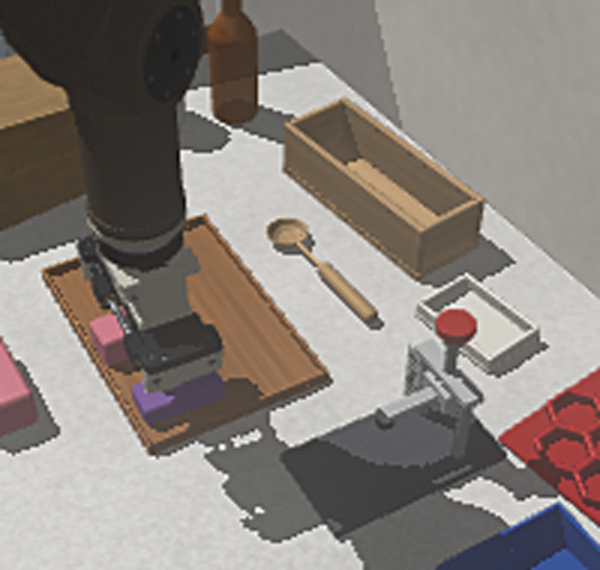

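```bash
python3 -m jog '[[[-0.17,-0.15,0,0.9,0,-0.4,0],[-0.17,0,1.5,0,0,0,0],[-0.17,0,1.5,0,0,0,0],[-0.17,0,0,0,0,0,0],[-0.17,0,0,0,0,0,0],[-0.17,0,0,0,0,0,0]]]'; python3 -c "
from h import *
st();snap('side','s20',(180,180,300,290),5)"
```

```text
t: 32.12
position: [0.4395, 0.1863, 0.044]
tcp_rot: [-0.706, 0.034, -0.035, 0.707]
force: [-1.0, -0.7, -0.2]
grip_width: 0.0537
t 32.12 p [0.4395 0.1863 0.044 ] w 0.0537 F [-1.  -0.7 -0.2]
x [ 0.995 -0.097  0.001] y [ 0.001  0.001 -1.   ] z [0.097 0.995 0.001]
```

View pics/s20.png

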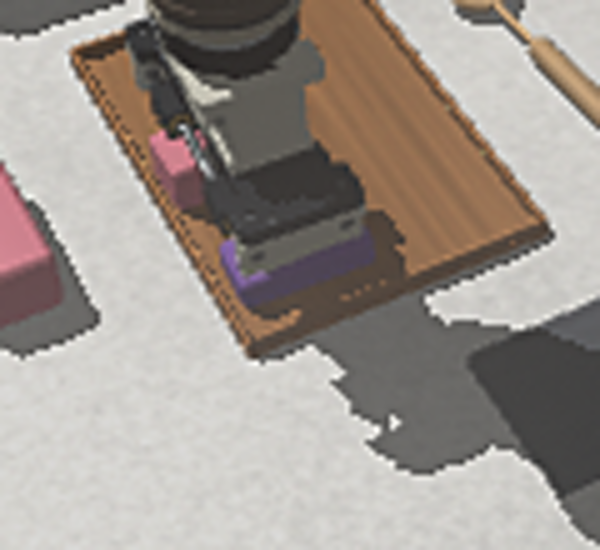

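```bash
python3 -m jog '[[[-0.17,0,0,-0.3,0,0,0],[-0.17,0,0,0,0,0,0],[-0.17,0,1,0,0,0,0],[-0.17,0,1,0,0,0,0],[-0.17,0,0.7,0,0,0,0],[-0.17,0,0,0,0,0,0],[-0.17,0,0,0,0,0,0]]]'
```

```text
t: 32.75
position: [0.4378, 0.1825, 0.0148]
tcp_rot: [0.707, -0.035, 0.034, -0.706]
force: [0.1, -0.3, -0.4]
grip_width: 0.0539
```

```bash
python3 -m jog '[[[1,0,0,0,0,0,0],[1,0,0,0,0,0,0],[1,0,0,0,0,0,0],[1,0,0,0,0,0,0],[1,0,-2,0,0,0,0],[1,0,-3,0,0,0,0],[1,0,-3,0,0,0,0],[1,0,-2,0,0,0,0],[1,0,0,0,0,0,0],[1,0,0,0,0,0,0]]]'; python3 -c "
from h import *
st();snap('side','s21',(180,140,300,290),4)"
```

```text
t: 33.58
position: [0.4392, 0.1832, 0.1166]
tcp_rot: [-0.706, 0.033, -0.035, 0.707]
force: [-1.1, -0.9, -1.5]
grip_width: 0.0437
t 33.58 p [0.4392 0.1832 0.1166] w 0.0437 F [-1.1 -0.9 -1.5]
x [ 0.995 -0.097  0.002] y [ 0.003  0.001 -1.   ] z [0.097 0.995 0.002]
```

View pics/s21.png

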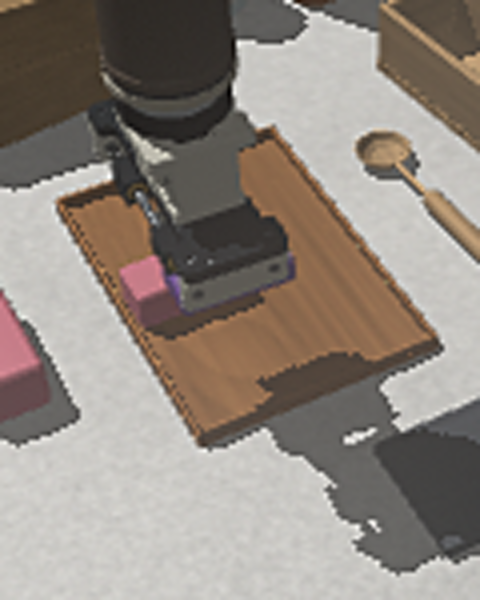

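```bash
python3 -m jog '[[[1,0,0,0,0,-2.5,0],[1,0.15,0,-3.58,0,0,0],[1,0.15,0,-3.58,0,0,0],[1,0.15,0,-3.58,0,0,0],[1,0.15,0,-3.58,0,0,0],[1,0.15,0,-3.4,0,0,0],[1,0,0,0,0,0,0],[1,0,3,0,0,0,0],[1,0,3,0,0,0,0],[1,0,2.5,0,0,0,0],[1,0,0,0,0,0,0],[1,0,0,0,0,0,0]]]'; python3 -c "
from h import *
st();snap('side','s22',(180,100,380,290),3)"
```

```text
t: 34.63
position: [0.4346, 0.0054, 0.0292]
tcp_rot: [0.707, -0.021, 0.017, -0.707]
force: [1.0, -0.0, -1.5]
grip_width: 0.0436
t 34.63 p [0.4346 0.0054 0.0292] w 0.0436 F [ 1.  -0.  -1.5]
x [ 0.999 -0.053 -0.005] y [-0.005 -0.001 -1.   ] z [ 0.053  0.999 -0.001]
```

View pics/s22.png

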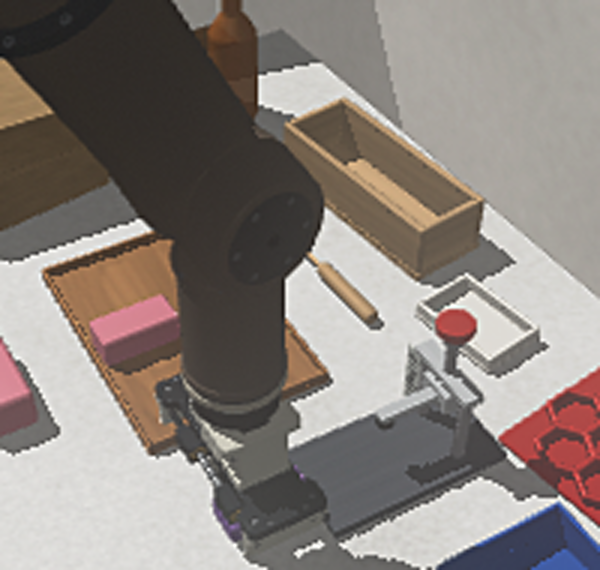

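```bash
python3 -m jog '[[[1,2.5,0,0.2,0,0,0],[1,2.5,0,0,0,0,0],[1,2.5,0,0,0,0,0],[1,1.9,0,0,0,0,0],[1,0.8,0,0,0,0,0],[1,0,0,0,0,0,0],[1,0,0,0,0,0,0]]]';python3 -c "
from h import *
st()"
```

```text
t: 35.27
position: [0.538, 0.0022, 0.0313]
tcp_rot: [-0.707, 0.019, -0.019, 0.707]
force: [-0.2, 0.1, -2.0]
grip_width: 0.0436
t 35.27 p [0.538  0.0022 0.0313] w 0.0436 F [-0.2  0.1 -2. ]
x [ 0.999 -0.053  0.   ] y [ 0.  0. -1.] z [0.053 0.999 0.   ]
```

```bash
python3 -m jog '[[[1,0.1,0.4,0,0,0,0],[1,0,0.3,0,0,0,0],[1,0,0.2,0,0,0,0],[1,0,0,0,0,0,0],[1,0,0,0,0,0,0]]]'; python3 -m jog '[[[1,0,0.05,0,0,0,0],[1,0,0,0,0,0,0]]]'
```

```text
t: 35.68
position: [0.5385, 0.0021, 0.0225]
tcp_rot: [-0.707, 0.019, -0.019, 0.707]
force: [-6.1, 0.3, 15.9]
grip_width: 0.0438
t: 35.85
position: [0.5385, 0.0021, 0.0225]
tcp_rot: [-0.707, 0.019, -0.019, 0.707]
force: [-7.4, -0.2, 22.9]
grip_width: 0.0438
```

```bash
python3 -m jog '[[[1,0,-0.1,0,0,0,0],[-0.2,0,0,0,0,0,0],[-0.2,0,0,0,0,0,0],[-0.2,0,0,0,0,0,0],[-0.2,0,-2,0,0,0,0],[-0.2,0,-3,0,0,0,0],[-0.2,0,-3,0,0,0,0],[-0.2,-2.8,-3,0,0,0,0],[-0.2,-3.5,-2.5,0,0,0,0],[-0.2,-3.5,-2.5,0,0,0,0],[1,0,-1.5,0,0,0,0]]]'; python3 -c "
from h import *
st();snap('side','s23',(240,150,380,290),4);snap('top','t23',(240,130,380,260),4)"
```

```text
t: 36.77
position: [0.4379, 0.0071, 0.1967]
tcp_rot: [0.707, -0.02, 0.018, -0.707]
force: [-1.0, 0.2, -0.6]
grip_width: 0.0515
t 36.77 p [0.4379 0.0071 0.1967] w 0.0515 F [-1.   0.2 -0.6]
x [ 0.999 -0.053 -0.003] y [-0.003  0.    -1.   ] z [ 0.053  0.999 -0.   ]
```

View pics/s23.png

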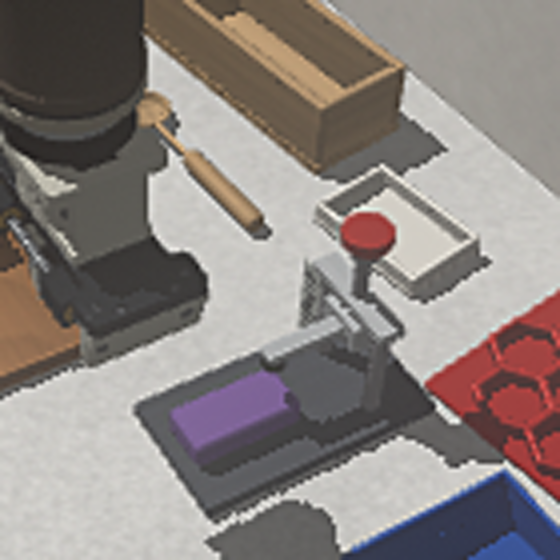

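View pics/t23.png

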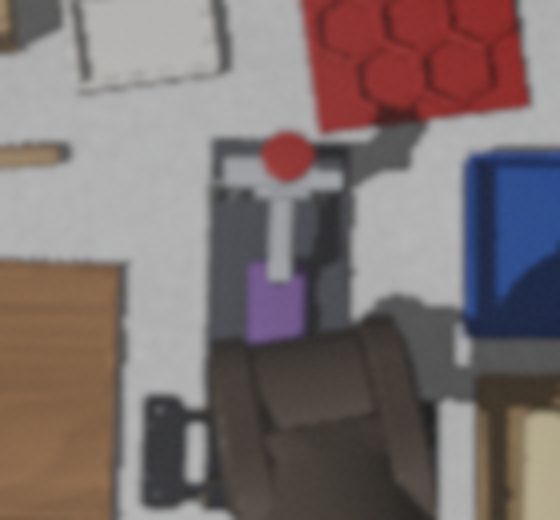

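Violet lies properly under the foot. Press.

```bash
python3 -m jog '[[[1,3.5,0,0,0,0,0],[1,3.9,0,0,0,0,0],[1,3.9,0,0,0,0,0],[1,3.9,0,0,0,0,0],[1,3.9,0,0,0,0,0],[1,3.1,0,0,0,0,0],[1,0,0,0,0,0,0],[1,0,0,0,0,0,0],[1,0,0,0,0,0,0]]]';python3 -m jog '[[[1,0,1,0,0,0,0],[1,0,1,0,0,0,0],[1,0,0.9,0,0,0,0],[1,0,0.7,0,0,0,0],[1,0,0,0,0,0,0],[1,0,0,0,0,0,0]]]'; python3 -m jog '[[[1,0,0.3,0,0,0,0],[1,0,0,0,0,0,0]]]'; python3 -m jog '[[[1,0,0.3,0,0,0,0],[1,0,0,0,0,0,0]]]'; python3 -m jog '[[[1,0,0.3,0,0,0,0],[1,0,0,0,0,0,0]]]'
```

```text
t: 37.62
position: [0.6649, -0.0048, 0.1938]
tcp_rot: [0.707, -0.02, 0.018, -0.707]
force: [-0.4, 1.4, -0.6]
grip_width: 0.0005
t: 38.12
position: [0.6648, -0.0047, 0.159]
tcp_rot: [0.707, -0.019, 0.018, -0.707]
force: [-1.4, -0.0, 1.1]
grip_width: 0.0006
t: 38.28
position: [0.6657, -0.0048, 0.1567]
tcp_rot: [-0.707, 0.019, -0.019, 0.707]
force: [1.2, -0.3, 1.0]
grip_width: 0.0005
t: 38.45
position: [0.6657, -0.0048, 0.1534]
tcp_rot: [-0.707, 0.019, -0.019, 0.707]
force: [0.4, -0.1, 1.2]
grip_width: 0.0003
t: 38.62
position: [0.6655, -0.0047, 0.1502]
tcp_rot: [0.707, -0.019, 0.019, -0.707]
force: [0.1, 0.6, 0.3]
grip_width: 0.0008
```

```bash
python3 -m jog '[[[1,0,0.4,0,0,0,0],[1,0,0.35,0,0,0,0],[1,0,0,0,0,0,0]]]'; python3 -m jog '[[[1,0,0.2,0,0,0,0],[1,0,0,0,0,0,0]]]'; python3 -m jog '[[[1,0,0.15,0,0,0,0],[1,0,0,0,0,0,0],[1,0,0,0,0,0,0],[1,0,0,0,0,0,0],[1,0,0,0,0,0,0],[1,0,0,0,0,0,0],[1,0,0,0,0,0,0],[1,0,0,0,0,0,0]]]'
```

```text
t: 38.87
position: [0.6654, -0.0047, 0.1423]
tcp_rot: [0.707, -0.019, 0.019, -0.707]
force: [1.8, -0.7, 0.1]
grip_width: 0.0005
t: 39.03
position: [0.6654, -0.0047, 0.1407]
tcp_rot: [-0.707, 0.019, -0.019, 0.707]
force: [-0.6, 0.4, 1.6]
grip_width: 0.0004
t: 39.7
position: [0.6654, -0.0048, 0.1403]
tcp_rot: [-0.707, 0.019, -0.019, 0.707]
force: [-1.3, -0.2, 7.3]
grip_width: 0.0005
```

```bash
python3 -m jog '[[[1,0,-2,0,0,0,0],[1,0,-3.2,0,0,0,0],[-0.2,-3,0,0,0,0,0],[-0.2,-3.5,0,0,0,0,0],[-0.2,-3.5,0,0,0,0,0],[-0.2,-2.6,0,0,0,0,0],[-0.2,0,3.5,0,0,0,0],[-0.2,0,3.5,0,0,0,0],[-0.2,0,3,0,0,0,0],[-0.2,0,0,0,0,0,0],[-0.2,0,0,0,0,0,0]]]'; python3 -c "
from h import *
st()"
```

```text
t: 40.62
position: [0.5385, 0.0019, 0.0909]
tcp_rot: [0.707, -0.02, 0.018, -0.707]
force: [0.7, -0.2, 0.4]
grip_width: 0.0537
t 40.62 p [0.5385 0.0019 0.0909] w 0.0537 F [ 0.7 -0.2  0.4]
x [ 0.999 -0.053 -0.003] y [-0.003 -0.    -1.   ] z [ 0.053  0.999 -0.001]
```

```bash
python3 -m jog '[[[-0.25,0,2.5,0,0,0,0],[-0.25,0,2.5,0,0,0,0],[-0.25,0,1.6,0,0,0,0],[-0.25,0,0.7,0,0,0,0],[-0.25,0,0,0,0,0,0],[1,0,0,0,0,0,0],[1,0,0,0,0,0,0],[1,0,0,0,0,0,0],[1,0,0,0,0,0,0]]]';python3 -m jog '[[[1,0,-0.5,0,0,0,0],[1,-2,-0.1,0,0,0,0],[1,-3.5,0,0,0,0,0],[1,-3.5,0,0,0,0,0],[1,-1,-2,0,0,0,0],[1,0,-3.5,0,0,0,0],[1,0,-3.5,0,0,0,0],[1,0,0,0,0,-1.3,0],[1,0,0,0,0,0,0]]]';python3 -c "
from h import *
st();snap('side','s24',(180,150,400,390),3)"
```

```text
t: 41.37
position: [0.5409, 0.0021, 0.0201]
tcp_rot: [-0.707, 0.018, -0.02, 0.707]
force: [-1.0, 0.4, 8.4]
grip_width: 0.0438
t: 42.12
position: [0.4413, 0.0076, 0.1169]
tcp_rot: [-0.707, 0.009, -0.012, 0.707]
force: [-0.0, -0.2, -2.1]
grip_width: 0.0436
t 42.12 p [0.4413 0.0076 0.1169] w 0.0436 F [-0.  -0.2 -2.1]
x [ 1.    -0.03   0.005] y [ 0.005  0.001 -1.   ] z [0.03  1.    0.001]
```

View pics/s24.png

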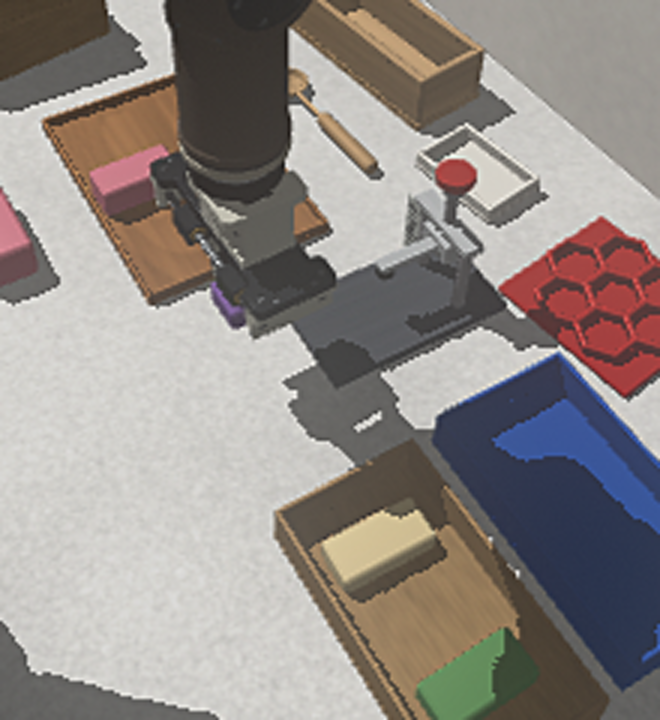

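```bash
python3 -m jog '[[[1,-0.18,0,-3.53,0,0,0],[1,-0.18,0,-3.53,0,0,0],[1,-0.18,0,-3.53,0,0,0],[1,-0.18,0,-3.53,0,0,0],[1,-0.18,0,-3.53,0,0,0],[1,-0.18,0,-3.53,0,0,0],[1,-0.18,0,-3.53,0,0,0],[1,-0.18,0,-3.53,0,0,0],[1,0,0,0,0,0,0],[1,0,2.5,0,0,0,0],[1,0,2,0,0,0,0],[1,0,0,0,0,0,0]]]';python3 -m jog '[[[1,0,0,0,0,0,0],[1,0,0,0,0,0,0],[1,0,0,0,0,0,0]]]';python3 -c "
from h import *
st();snap('side','s25',(180,200,400,410),3);snap('top','t25',(320,180,480,290),4)"
```

```text
t: 43.17
position: [0.4138, -0.273, 0.0655]
tcp_rot: [-0.706, 0.014, -0.009, 0.708]
force: [-0.3, 0.4, -1.8]
grip_width: 0.0435
t: 43.42
position: [0.4173, -0.2745, 0.0703]
tcp_rot: [0.707, -0.01, 0.011, -0.707]
force: [0.8, 0.4, -0.7]
grip_width: 0.0438
t 43.42 p [ 0.4173 -0.2745  0.0703] w 0.0438 F [ 0.8  0.4 -0.7]
x [ 1.    -0.031  0.001] y [ 0.001 -0.    -1.   ] z [ 0.031  1.    -0.   ]
```

View pics/s25.png

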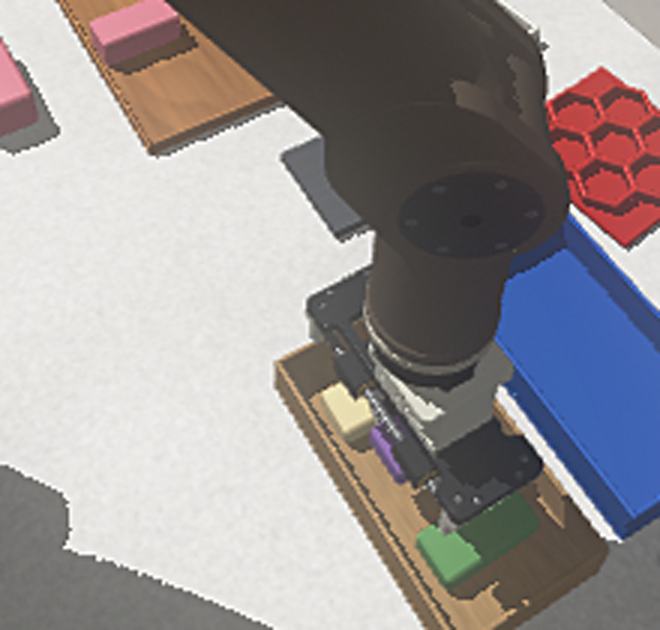

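View pics/t25.png

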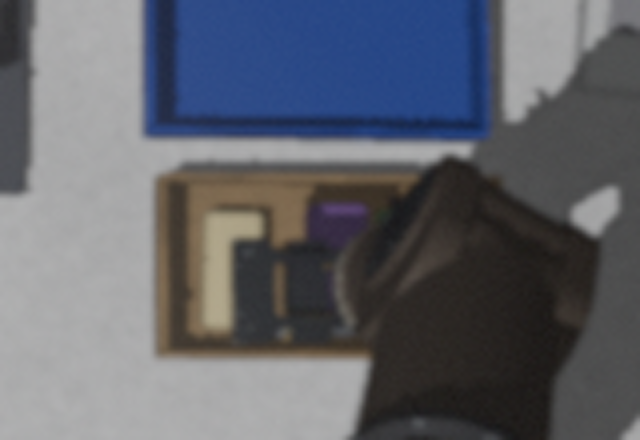

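```bash
python3 -m jog '[[[1,0,1.5,0,0,0,0],[1,0,1.5,0,0,0,0],[1,0,0.8,0,0,0,0],[1,0,0,0,0,0,0],[1,0,0,0,0,0,0],[1,0,0,0,0,0,0]]]';python3 -m jog '[[[1,0,0.6,0,0,0,0],[1,0,0.6,0,0,0,0],[1,0,0.4,0,0,0,0],[1,0,0,0,0,0,0],[1,0,0,0,0,0,0]]]'
```

```text
t: 44.02
position: [0.4171, -0.2747, 0.0323]
tcp_rot: [0.707, -0.011, 0.011, -0.707]
force: [-0.1, -0.7, -0.7]
grip_width: 0.0441
t: 44.43
position: [0.4164, -0.2743, 0.0152]
tcp_rot: [-0.707, 0.011, -0.011, 0.707]
force: [-0.0, 0.2, -1.2]
grip_width: 0.0439
```

```bash
python3 -m jog '[[[1,0,0.2,0,0,0,0],[1,0,0,0,0,0,0],[1,0,0,0,0,0,0]]]';python3 -m jog '[[[-0.06,0,0,0,0,0,0],[-0.06,0,0,0,0,0,0],[-0.06,0,0,0,0,0,0],[-0.06,0,-1,0,0,0,0],[-0.06,0,-2,0,0,0,0],[-0.06,0,-4,0,0,0,0],[-0.06,0,-4,0,0,0,0],[-0.2,0,0,3.8,0,0,0],[-0.2,0,0,3.8,0,0,0],[-0.2,0,0,3.8,0,0,0],[-0.2,0,0,3.8,0,0,0],[-0.2,0,0,3.8,0,0,0]]]';python3 -m jog '[[[-0.2,0,0,2,0,0,0],[-0.4,0,0,0,0,0,0]]]'; python3 -c "
from h import *
st();snap('side','s26',(180,150,400,390),3);snap('top','t26',(160,180,480,290),2.4)
for c,l in bars().items():
    for (ct,sz,a) in l: print(c,np.round(ct,1),np.round(sz,1),round(a,1),[onz('top',ct,z)[:2].round(4) for z in(.029,.041)])"
```

```text
t: 44.68
position: [0.4167, -0.2745, 0.0136]
tcp_rot: [0.707, -0.011, 0.011, -0.707]
force: [-0.1, 0.0, -0.6]
grip_width: 0.0439
t: 45.68
position: [0.4224, -0.0831, 0.1246]
tcp_rot: [0.707, -0.011, 0.012, -0.707]
force: [1.3, -0.6, -0.4]
grip_width: 0.0552
t: 45.85
position: [0.4234, -0.0598, 0.1244]
tcp_rot: [-0.706, 0.008, -0.009, 0.708]
force: [-0.4, -0.0, -0.6]
grip_width: 0.0587
t 45.85 p [ 0.4234 -0.0598  0.1244] w 0.0587 F [-0.4 -0.  -0.6]
x [ 1.    -0.024  0.001] y [ 0.001  0.002 -1.   ] z [0.024 1.    0.002]
cream [380.7 247.4] [29.3 10.7] 87.3 [array([ 0.4398, -0.2142]), array([ 0.4392, -0.2121])]
green [422. 246.] [28. 14.] 90.0 [array([ 0.4403, -0.3401]), array([ 0.4397, -0.337 ])]
violet [400. 247.] [28. 14.] 90.0 [array([ 0.4393, -0.273 ]), array([ 0.4387, -0.2704])]
pink [216.  297.5] [19. 38.] 90.0 [array([0.3033, 0.2908]), array([0.3038, 0.2892])]
pink [219. 244.] [30. 14.] 90.0 [array([0.465 , 0.2793]), array([0.4642, 0.2778])]
```

View pics/s26.png

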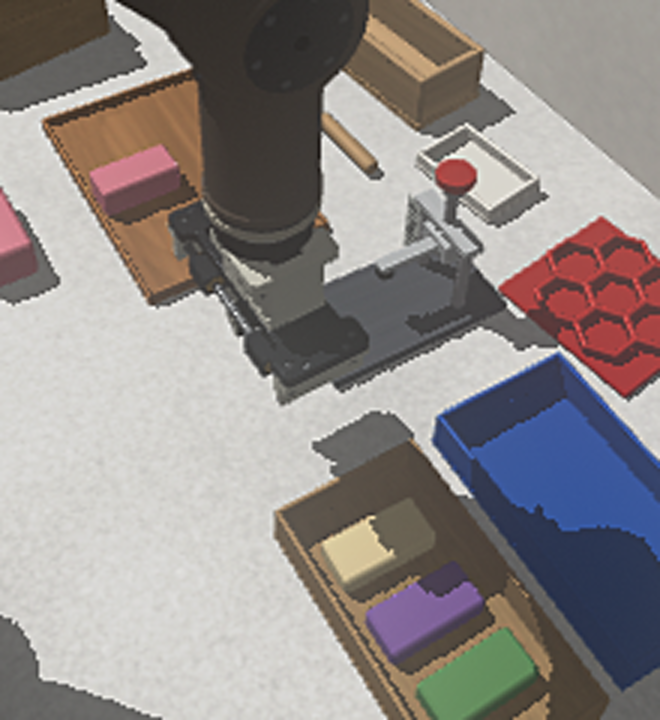

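View pics/t26.png

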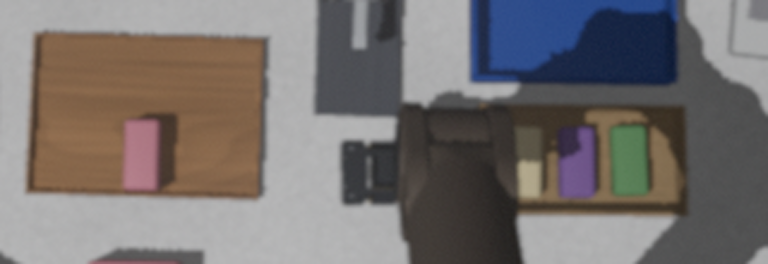

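```bash
python3 -c "
from h import *
for n in ('top','side'):
    im=optics.grab_frame(n)
    m=barmask(im,'pink')
    k,lab,s,c=cv2.connectedComponentsWithStats(m)
    for i in range(1,k):
        if s[i,4]>200:
            ys,xs=np.nonzero(lab==i);
            if n=='top':
                P=np.array([onz('top',(x,y),.04)[:2] for x,y in zip(xs,ys)])
                w,v=np.linalg.eigh(np.cov(P.T)); d=v[:,1]*np.sign(v[0,1]);print(n,s[i],P.mean(0).round(4),np.degrees(np.arctan2(d[1],d[0])).round(1),(np.sqrt(12*w)).round(4))
            else: print(n,s[i],c[i])
snap('top','t27',(190,210,260,280),8)
"
```

```text
top [212 229  15  31 440] [0.4642 0.2778] -0.9 [0.0451 0.0895]
top [196 288  40  20 726] [0.3044 0.2899] 87.4 [0.0554 0.1163]
side [210 198  30  24 433] [224.50577367 209.47575058]
side [162 209  30  37 701] [176.57631954 227.03708987]
```

View pics/t27.png

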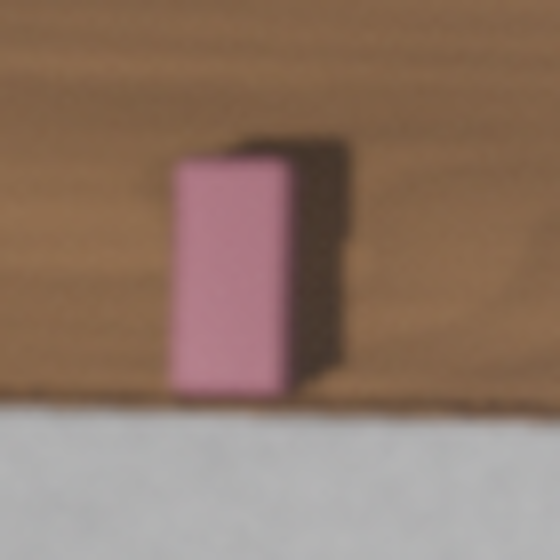

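```bash
python3 -m jog '[[[-0.4,0.08,0,3.77,0,0,0],[-0.4,0.08,0,3.77,0,0,0],[-0.4,0.08,0,3.77,0,0,0],[-0.4,0.08,0,3.77,0,0,0],[-0.4,0.08,0,3.77,0,0,0],[-0.4,0.08,0,3.77,0,0,0],[-0.4,0.08,0,3.77,0,0,0],[-0.4,0.08,0,3.77,0,0,0],[-0.4,0.08,0,3.77,0,0,0],[-0.4,0,0,0,0,0,0],[-0.4,0,0,0,0,0,0],[-0.4,0,0,0,0,0,0]]]'; python3 -c "
from h import *
st()"
```

```text
t: 47.15
position: [0.4411, 0.2729, 0.1232]
tcp_rot: [0.707, -0.011, 0.011, -0.707]
force: [0.7, -0.1, -0.7]
grip_width: 0.0642
t 47.15 p [0.4411 0.2729 0.1232] w 0.0642 F [ 0.7 -0.1 -0.7]
x [ 0.999 -0.032 -0.001] y [-0.001 -0.001 -1.   ] z [ 0.032  0.999 -0.001]
```

```bash
python3 -m jog '[[[-0.4,-0.18,0,0.55,0,0,0],[-0.4,0,2.5,0,0,0,0],[-0.4,0,2.5,0,0,0,0],[-0.4,0,1.5,0,0,0,0],[-0.4,0,0,0,0,0,0],[-0.4,0,0,0,0,0,0]]]'; python3 -c "
from h import *
st();snap('side','s28',(150,140,320,290),4)"
```

```text
t: 47.65
position: [0.4391, 0.2785, 0.0584]
tcp_rot: [0.707, -0.012, 0.011, -0.707]
force: [-0.7, -0.0, 0.5]
grip_width: 0.0641
t 47.65 p [0.4391 0.2785 0.0584] w 0.0641 F [-0.7 -0.   0.5]
x [ 0.999 -0.033 -0.001] y [-0.001 -0.001 -1.   ] z [ 0.033  0.999 -0.001]
```

View pics/s28.png

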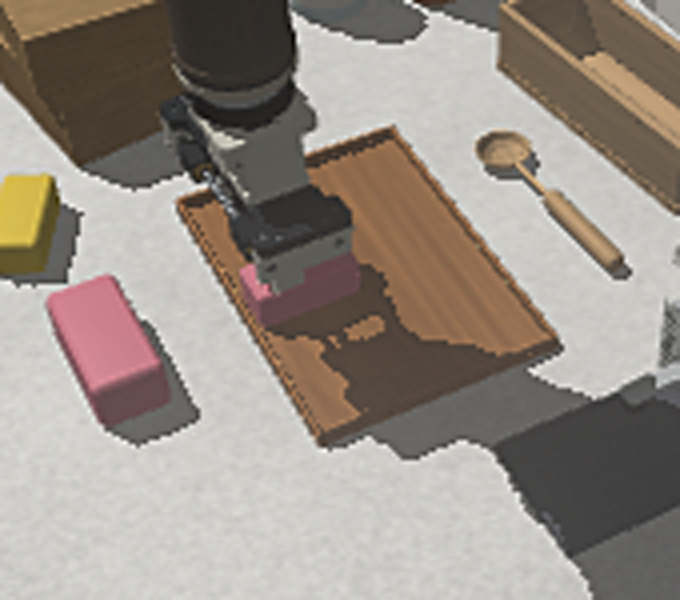

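```bash
python3 -m jog '[[[-0.4,0,1.5,0,0,0,0],[-0.4,0,1.5,0,0,0,0],[-0.4,0,1.2,0,0,0,0],[-0.4,0,0,0,0,0,0],[-0.4,0,0,0,0,0,0]]]'; python3 -m jog '[[[1,0,0,0,0,0,0],[1,0,0,0,0,0,0],[1,0,0,0,0,0,0],[1,0,0,0,0,0,0],[1,0,0,0,0,0,0],[1,0,-2,0,0,0,0],[1,0,-3,0,0,0,0],[1,0,-3,0,0,0,0],[1,0,-2,0,0,0,0],[1,0,0,0,0,0,0],[1,0,0,0,0,0,0]]]'; python3 -c "
from h import *
st();snap('side','s29',(150,140,320,290),4)"
```

```text
t: 48.12
position: [0.4396, 0.2799, 0.0175]
tcp_rot: [-0.707, 0.011, -0.011, 0.707]
force: [0.1, -0.2, -0.4]
grip_width: 0.0649
t: 49.03
position: [0.4396, 0.2803, 0.1175]
tcp_rot: [-0.706, 0.01, -0.012, 0.708]
force: [-0.7, 0.2, -1.1]
grip_width: 0.0438
t 49.03 p [0.4396 0.2803 0.1175] w 0.0438 F [-0.7  0.2 -1.1]
x [ 1.    -0.031  0.002] y [ 0.002  0.001 -1.   ] z [0.031 1.    0.002]
```

View pics/s29.png

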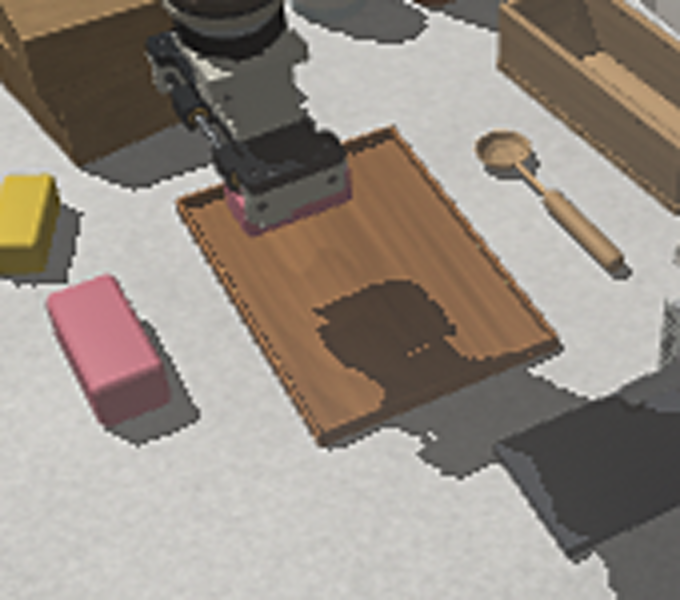

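```bash
python3 -m jog '[[[1,0,0,0,0,1.2,0],[1,0.14,0,-3.41,0,0,0],[1,0.14,0,-3.41,0,0,0],[1,0.14,0,-3.41,0,0,0],[1,0.14,0,-3.41,0,0,0],[1,0.14,0,-3.41,0,0,0],[1,0.14,0,-3.41,0,0,0],[1,0.14,0,-3.41,0,0,0],[1,0.14,0,-3.41,0,0,0],[1,0,0,0,0,0,0],[1,0,0,0,0,0,0]]]';python3 -m jog '[[[1,0,3,0,0,0,0],[1,0,3,0,0,0,0],[1,0,2,0,0,0,0],[1,0,0,0,0,0,0],[1,0,0,0,0,0,0],[1,0,0,0,0,0,0]]]'; python3 -c "
from h import *
st();snap('side','s30',(180,100,380,290),3)"
```

```text
t: 50.0
position: [0.4353, 0.0047, 0.1155]
tcp_rot: [0.707, -0.021, 0.019, -0.706]
force: [0.7, 0.8, -0.7]
grip_width: 0.0436
t: 50.5
position: [0.4365, 0.0076, 0.0371]
tcp_rot: [-0.707, 0.018, -0.018, 0.707]
force: [-0.1, 0.6, -0.9]
grip_width: 0.0438
t 50.5 p [0.4365 0.0076 0.0371] w 0.0438 F [-0.1  0.6 -0.9]
x [ 0.999 -0.051 -0.   ] y [-0.  0. -1.] z [0.051 0.999 0.   ]
```

View pics/s30.png

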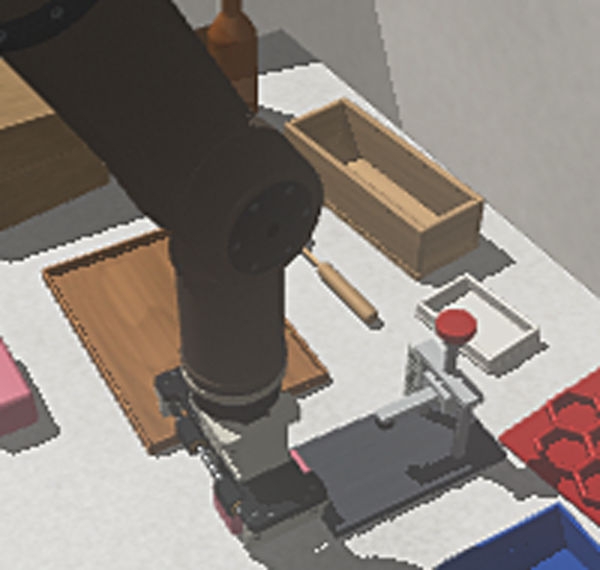

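```bash
python3 -m jog '[[[1,0,0.8,0,0,0,0],[1,0,0,0,0,0,0],[1,2.5,0,0,0,0,0],[1,2.5,0,0,0,0,0],[1,2.5,0,0,0,0,0],[1,1.8,0,0,0,0,0],[1,0.9,0,0,0,0,0],[1,0,0,0,0,0,0],[1,0,0,0,0,0,0]]]'; python3 -c "
from h import *
st()"
```

```text
t: 51.3
position: [0.5372, 0.0016, 0.0284]
tcp_rot: [0.707, -0.019, 0.018, -0.707]
force: [-0.6, -0.8, -2.9]
grip_width: 0.0435
t 51.3 p [0.5372 0.0016 0.0284] w 0.0435 F [-0.6 -0.8 -2.9]
x [ 0.999 -0.052 -0.001] y [-0.001  0.    -1.   ] z [ 0.052  0.999 -0.   ]
```

```bash
python3 -m jog '[[[1,0.15,0.2,0,0,0,0],[1,0,0.15,0,0,0,0],[1,0,0,0,0,0,0],[1,0,0,0,0,0,0]]]'; python3 -m jog '[[[1,0,0.05,0,0,0,0],[1,0,0,0,0,0,0]]]'
```

```text
t: 51.63
position: [0.5389, 0.0016, 0.025]
tcp_rot: [-0.707, 0.019, -0.018, 0.707]
force: [0.3, 0.8, -1.4]
grip_width: 0.0439
t: 51.8
position: [0.5394, 0.0016, 0.0246]
tcp_rot: [-0.707, 0.018, -0.018, 0.707]
force: [-1.6, 1.0, -2.0]
grip_width: 0.0436
```

Nearly on the plate (about 0.1–0.5 mm gap). Release and withdraw.

```bash
python3 -m jog '[[[1,0,0.04,0,0,0,0],[-0.2,0,0,0,0,0,0],[-0.2,0,0,0,0,0,0],[-0.2,0,0,0,0,0,0],[-0.2,0,-2,0,0,0,0],[-0.2,0,-3,0,0,0,0],[-0.2,0,-3,0,0,0,0],[-0.2,-2.8,-3,0,0,0,0],[-0.2,-3.5,-2.5,0,0,0,0],[-0.2,-3.5,-2.5,0,0,0,0],[1,0,-1.5,0,0,0,0]]]'; python3 -c "
from h import *
st();snap('side','s31',(240,150,380,290),4);snap('top','t31',(240,130,380,260),4)"
```

```text
t: 52.72
position: [0.4383, 0.0064, 0.1991]
tcp_rot: [-0.707, 0.019, -0.017, 0.707]
force: [-0.3, -0.3, -2.3]
grip_width: 0.0518
t 52.72 p [0.4383 0.0064 0.1991] w 0.0518 F [-0.3 -0.3 -2.3]
x [ 0.999 -0.051 -0.002] y [-0.002  0.    -1.   ] z [0.051 0.999 0.   ]
```

View pics/s31.png

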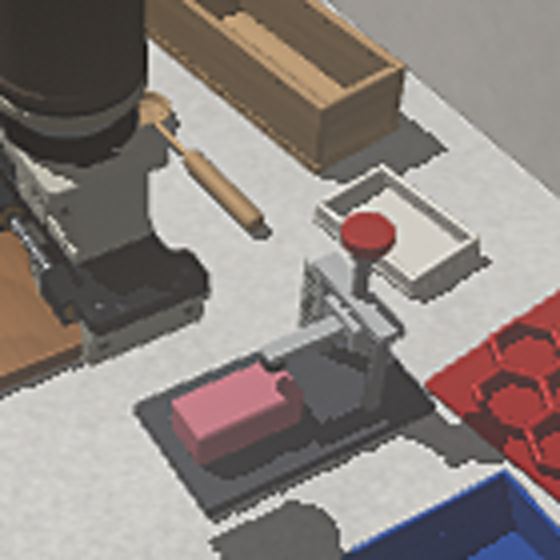

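View pics/t31.png

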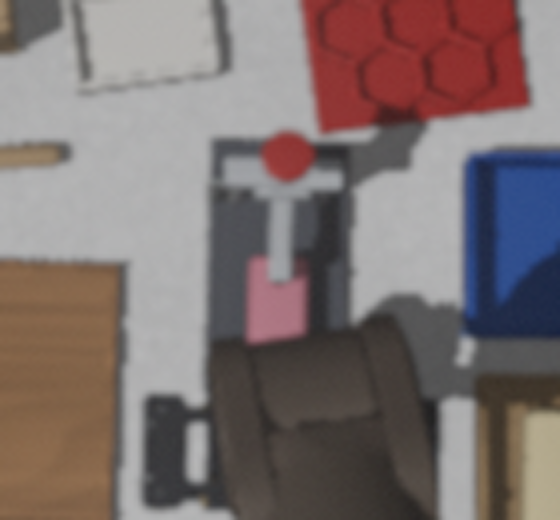

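Pink is visibly thicker. Press, watching for contact near z = 0.152.

```bash
python3 -m jog '[[[1,3.5,0,0,0,0,0],[1,3.9,0,0,0,0,0],[1,3.9,0,0,0,0,0],[1,3.9,0,0,0,0,0],[1,3.9,0,0,0,0,0],[1,3.1,0,0,0,0,0],[1,0,0,0,0,0,0],[1,0,0,0,0,0,0],[1,0,0,0,0,0,0]]]';python3 -m jog '[[[1,0,1,0,0,0,0],[1,0,1,0,0,0,0],[1,0,1,0,0,0,0],[1,0,0.5,0,0,0,0],[1,0,0,0,0,0,0],[1,0,0,0,0,0,0]]]'; python3 -m jog '[[[1,0,0.3,0,0,0,0],[1,0,0,0,0,0,0]]]'; python3 -m jog '[[[1,0,0.2,0,0,0,0],[1,0,0,0,0,0,0]]]'
```

```text
t: 53.57
position: [0.6652, -0.0051, 0.196]
tcp_rot: [0.707, -0.019, 0.018, -0.707]
force: [0.1, 0.6, -0.5]
grip_width: 0.0005
t: 54.07
position: [0.6651, -0.005, 0.1622]
tcp_rot: [0.707, -0.019, 0.018, -0.707]
force: [-0.6, 0.0, 1.7]
grip_width: 0.0005
t: 54.23
position: [0.6659, -0.005, 0.1597]
tcp_rot: [-0.707, 0.018, -0.018, 0.707]
force: [0.7, 1.0, 1.0]
grip_width: 0.0002
t: 54.4
position: [0.6659, -0.005, 0.1577]
tcp_rot: [-0.707, 0.018, -0.018, 0.707]
force: [0.0, -0.2, 1.0]
grip_width: 0.0004
```

```bash
python3 -m jog '[[[1,0,0.3,0,0,0,0],[1,0,0,0,0,0,0]]]'; python3 -m jog '[[[1,0,0.2,0,0,0,0],[1,0,0,0,0,0,0]]]'; python3 -m jog '[[[1,0,0.1,0,0,0,0],[1,0,0,0,0,0,0]]]'
```

```text
t: 54.57
position: [0.6657, -0.005, 0.1543]
tcp_rot: [-0.707, 0.018, -0.018, 0.707]
force: [1.1, -0.4, 1.0]
grip_width: 0.0005
t: 54.73
position: [0.6657, -0.005, 0.1525]
tcp_rot: [-0.707, 0.018, -0.018, 0.707]
force: [0.6, 0.3, 1.8]
grip_width: 0.0003
t: 54.9
position: [0.6658, -0.005, 0.1524]
tcp_rot: [-0.707, 0.018, -0.018, 0.707]
force: [-0.9, -0.7, 6.4]
grip_width: 0.0002
```

```bash
python3 -m jog '[[[1,0,0,0,0,0,0],[1,0,0,0,0,0,0],[1,0,0,0,0,0,0],[1,0,0,0,0,0,0],[1,0,0,0,0,0,0],[1,0,0,0,0,0,0],[1,0,0,0,0,0,0],[1,0,0,0,0,0,0]]]'; python3 -m jog '[[[1,0,-2,0,0,0,0],[1,0,-2.4,0,0,0,0],[-0.2,-3,0,0,0,0,0],[-0.2,-3.5,0,0,0,0,0],[-0.2,-3.5,0,0,0,0,0],[-0.2,-2.6,0,0,0,0,0],[-0.2,0,3.5,0,0,0,0],[-0.2,0,3.5,0,0,0,0],[-0.2,0,3,0,0,0,0],[-0.2,0,0,0,0,0,0],[-0.2,0,0,0,0,0,0]]]'; python3 -c "
from h import *
st()"
```

```text
t: 55.57
position: [0.6658, -0.005, 0.1523]
tcp_rot: [-0.707, 0.018, -0.019, 0.707]
force: [-1.6, -0.5, 6.4]
grip_width: 0.0004
t: 56.48
position: [0.5387, 0.0014, 0.0949]
tcp_rot: [0.707, -0.02, 0.017, -0.707]
force: [-0.9, 0.1, 0.9]
grip_width: 0.0537
t 56.48 p [0.5387 0.0014 0.0949] w 0.0537 F [-0.9  0.1  0.9]
x [ 0.999 -0.052 -0.003] y [-0.003 -0.    -1.   ] z [ 0.052  0.999 -0.001]
```

```bash
python3 -m jog '[[[-0.25,0,2.5,0,0,0,0],[-0.25,0,2.5,0,0,0,0],[-0.25,0,1.6,0,0,0,0],[-0.25,0,0.7,0,0,0,0],[-0.25,0,0,0,0,0,0],[1,0,0,0,0,0,0],[1,0,0,0,0,0,0],[1,0,0,0,0,0,0],[1,0,0,0,0,0,0]]]';python3 -m jog '[[[1,0,-0.5,0,0,0,0],[1,-2,-0.1,0,0,0,0],[1,-3.5,0,0,0,0,0],[1,-3.5,0,0,0,0,0],[1,-1,-2,0,0,0,0],[1,0,-3.5,0,0,0,0],[1,0,-3.5,0,0,0,0],[1,0,0,0,0,-1,0],[1,0,0,0,0,0,0]]]';python3 -c "
from h import *
st();snap('side','s32',(180,150,400,390),3)"
```

```text
t: 57.23
position: [0.541, 0.0016, 0.0242]
tcp_rot: [-0.707, 0.017, -0.019, 0.707]
force: [-0.5, -0.4, 8.2]
grip_width: 0.0437
t: 57.98
position: [0.4415, 0.0069, 0.1209]
tcp_rot: [-0.707, 0.01, -0.014, 0.707]
force: [-0.4, -0.4, -1.5]
grip_width: 0.0442
t 57.98 p [0.4415 0.0069 0.1209] w 0.0442 F [-0.4 -0.4 -1.5]
x [ 0.999 -0.033  0.005] y [ 0.005  0.001 -1.   ] z [0.033 0.999 0.001]
```

View pics/s32.png

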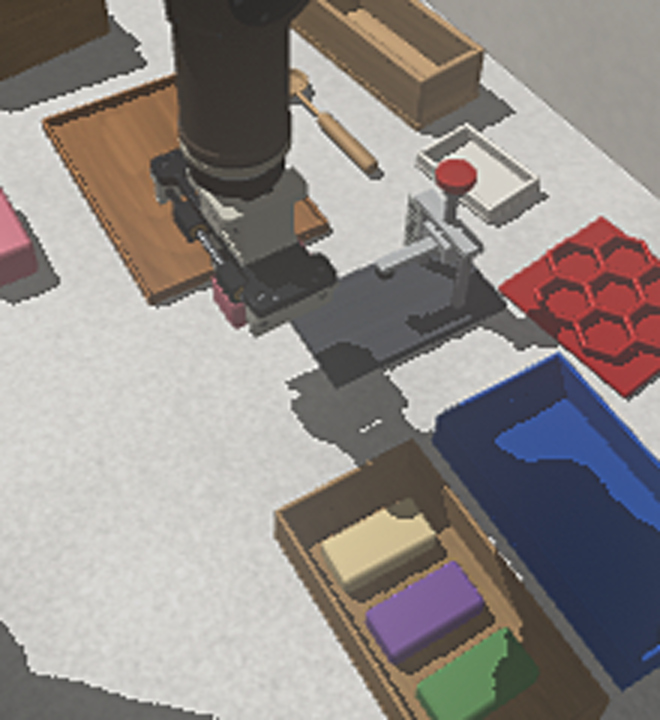

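```bash
python3 -m jog '[[[1,1.91,0,-3.46,0,0,0],[1,1.91,0,-3.46,0,0,0],[1,1.91,0,-3.46,0,0,0],[1,1.91,0,-3.46,0,0,0],[1,1.91,0,-3.46,0,0,0],[1,1.91,0,-3.46,0,0,0],[1,1.91,0,-3.46,0,0,0],[1,1.91,0,-3.46,0,0,0],[1,0,0,0,0,0,0],[1,0,0,0,0,0,0],[1,0,0,0,0,0,0]]]';python3 -m jog '[[[1,0,2.5,0,0,0,0],[1,0,1.5,0,0,0,0],[1,0,0,0,0,0,0],[1,0,0,0,0,0,0]]]';python3 -c "
from h import *
st();snap('side','s33',(180,200,450,410),2.8);snap('top','t33',(320,120,480,290),4)"
```

```text
t: 58.95
position: [0.5821, -0.2746, 0.1166]
tcp_rot: [-0.706, 0.014, -0.011, 0.708]
force: [-0.1, 1.6, -1.5]
grip_width: 0.0439
t: 59.28
position: [0.5822, -0.2733, 0.0777]
tcp_rot: [-0.706, 0.013, -0.011, 0.708]
force: [-0.7, -0.5, -0.7]
grip_width: 0.0439
t 59.28 p [ 0.5822 -0.2733  0.0777] w 0.0439 F [-0.7 -0.5 -0.7]
x [ 0.999 -0.033 -0.003] y [-0.003  0.002 -1.   ] z [0.033 0.999 0.002]
```

View pics/s33.png

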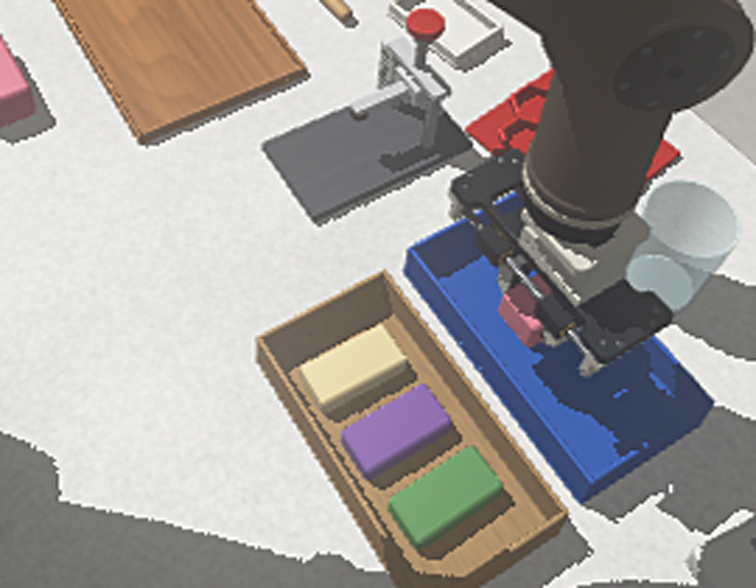

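View pics/t33.png

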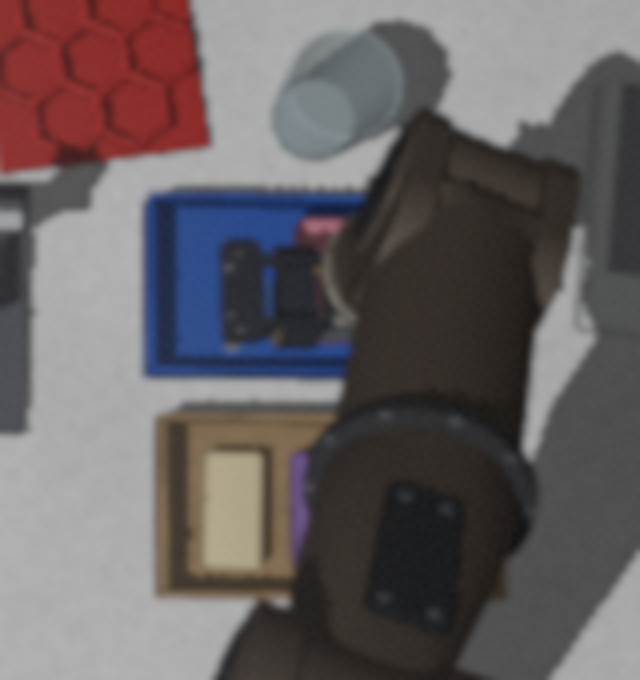

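```bash
python3 -m jog '[[[1,0.4,1.5,0,0,0,0],[1,0,2,0,0,0,0],[1,0,1.2,0,0,0,0],[1,0,0.6,0,0,0,0],[1,0,0,0,0,0,0],[1,0,0,0,0,0,0]]]'; python3 -c "
from h import *
st();snap('side','s34',(180,200,450,410),2.8)"
```

```text
t: 59.88
position: [0.5872, -0.2754, 0.0256]
tcp_rot: [-0.707, 0.012, -0.012, 0.707]
force: [0.0, -0.4, -1.4]
grip_width: 0.0434
t 59.88 p [ 0.5872 -0.2754  0.0256] w 0.0434 F [ 0.  -0.4 -1.4]
x [ 0.999 -0.034 -0.   ] y [-0.  0. -1.] z [0.034 0.999 0.   ]
```

View pics/s34.png

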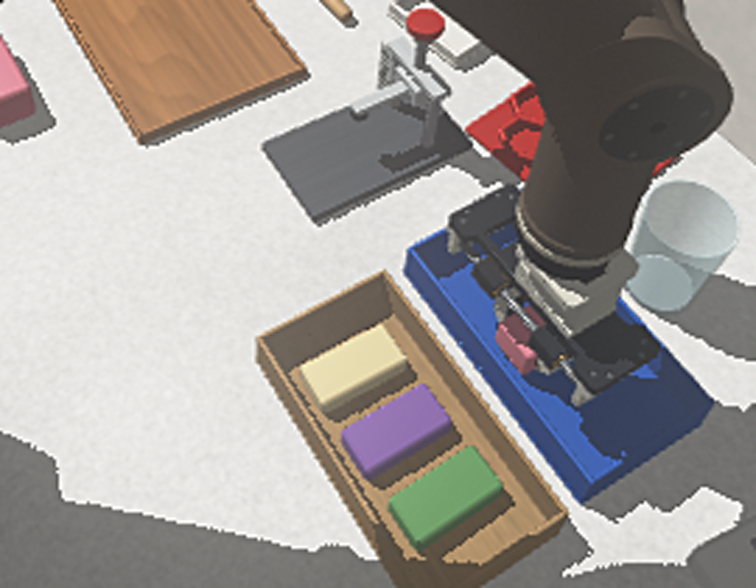

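```bash
python3 -m jog '[[[1,0,0.5,0,0,0,0],[1,0,0.3,0,0,0,0],[1,0,0,0,0,0,0],[1,0,0,0,0,0,0]]]'; python3 -m jog '[[[-0.25,0,0,0,0,0,0],[-0.25,0,0,0,0,0,0],[-0.25,0,0,0,0,0,0],[-0.25,0,-2,0,0,0,0],[-0.25,0,-3,0,0,0,0],[-0.25,0,-4,0,0,0,0],[-0.25,0,-4,0,0,0,0],[-0.25,-3,0,2.5,0,0,0],[-0.25,-3,0,2.5,0,0,0],[-0.25,-3,0,2.5,0,0,0],[-0.25,-3,0,2.5,0,0,0],[-0.25,-3,0,2.5,0,0,0]]]';python3 -m jog '[[[-0.25,-2,0,3.5,0,0,0],[-0.25,0,0,4,0,0,0],[-0.25,0,0,4,0,0,0],[-0.25,0,0,4,0,0,0],[-0.25,0,0,4,0,0,0],[-0.25,0,0,0,0,0,0],[-0.25,0,0,0,0,0,0]]]';python3 -c "
from h import *
st();snap('side','s35');snap('top','t35')"
```

```text
t: 60.27
position: [0.5873, -0.2753, 0.0177]
tcp_rot: [-0.707, 0.012, -0.012, 0.707]
force: [-0.4, -0.0, -2.0]
grip_width: 0.0437
t: 61.27
position: [0.4401, -0.1442, 0.1479]
tcp_rot: [0.707, -0.012, 0.012, -0.707]
force: [0.5, 1.0, 0.5]
grip_width: 0.0572
t: 61.85
position: [0.4284, 0.0527, 0.148]
tcp_rot: [-0.707, 0.01, -0.01, 0.707]
force: [-0.4, -0.5, 0.6]
grip_width: 0.0578
t 61.85 p [0.4284 0.0527 0.148 ] w 0.0578 F [-0.4 -0.5  0.6]
x [ 1.    -0.029  0.001] y [ 0.001  0.001 -1.   ] z [0.029 1.    0.001]
```

View pics/s35.png

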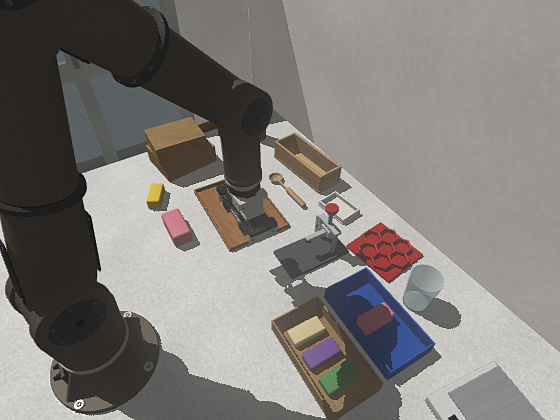

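View pics/t35.png

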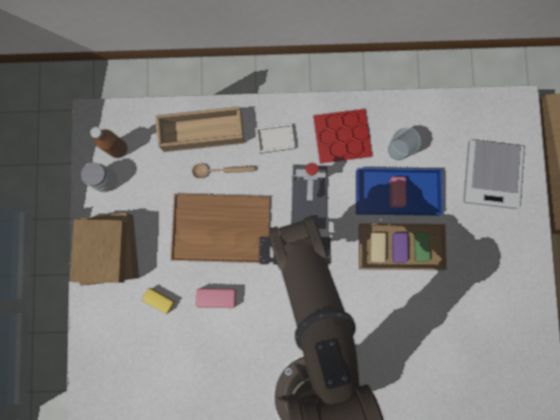

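Run:
```python
from h import *
a=cv2.imread("pics/top0.png");b=cv2.imread("pics/t35.png")
for n,(x0,y0,x1,y1) in dict(spoon=(188,158,262,180),dish=(255,120,300,156),hex=(312,105,374,164),beaker=(384,122,424,162),knob=(303,160,322,178)).items():
    p=cv2.phaseCorrelate(np.float32(cv2.cvtColor(a[y0:y1,x0:x1],6)),np.float32(cv2.cvtColor(b[y0:y1,x0:x1],6)));print(n,np.round(p[0],2),round(float(np.abs(a[y0:y1,x0:x1].astype(float)-b[y0:y1,x0:x1]).mean()),1))
for c,l in bars().items():
    for (ct,sz,an) in l: print(c,np.round(ct,1),np.round(sz,1))
workorder.sign_off(); st()
```

```text
spoon [0.53 0.01] 6.2
dish [0.54 0.01] 6.4
hex [-0.04 -0.02] 4.6
beaker [-0.    0.08] 5.8
knob [ 0.1  -0.04] 5.1
cream [378. 247.] [30. 16.]
green [422.  246.5] [27. 14.]
violet [400. 247.] [28. 14.]
pink [216.  297.5] [19. 38.]
pink [398. 191.] [28. 14.]
the job is handed in; nothing more can be done
the job is handed in; nothing more can be done
```

The job is done and handed in at about 62 s of robot time. All four bars were gauged one at a time, in the order cream, green, violet, pink. Each was released on the steel base, and the foot was then held on it for more than half a second.

| Bar | Knob contact height (z, mm) | Reading | Packed in |
|---|---|---|---|
| Cream | 140.3 | 24 mm | carton |
| Green | 140.4 | 24 mm | carton |
| Violet | 140.3 | 24 mm | carton |
| Pink (the smaller one, from the tray) | 152.3 | 36 mm | blue bin |

In the last pictures, all four bars lie flat in their containers. The tray and gauge are empty, the knob is back at its starting height, and the gripper touches nothing.

- **Bystanders:** The mold tray and beaker match their starting image to within 0.1 pixel. The spoon and dish each showed a 0.5 pixel (about 1.5 mm) shift, identical for both. The robot never went near either one, so I take it as image noise, but I did not check further.
- **Look-alikes:** The larger pink bar and the yellow bar were left alone.
- **Forces:** The largest wrist force I read was about 24 N, when setting the violet bar on the gauge base.

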